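Burnish the repaired joint of an urn lid

ROBOT

A 6-joint arm with a two-finger parallel gripper is mounted at the origin on the work surface. World frame = base frame: x ahead of the robot, y to its left, z up, the work surface at z = 0. Lengths are in m, angles in rad, forces in N, time in s.
With the tool pointing down it reaches from about 0.3 to 0.75 m from the base axis. Payload 8.5 kg.
Tool frame: the origin (TCP) lies between the finger pads; the fingertips stand 17 mm ahead of it and the grasp point (between the pads) lies 2 mm behind it; z points along the fingers, y is the line along which they close (so a half turn about z gives the same grasp; the last joint's range is limited). The gripper opens to 88 mm and grips with 3 to 60 N. Pads are 18 mm wide; open, the fingers measure 123 mm over their backs; the gripper's body (75 mm by 187 mm) begins 45 mm behind the grasp point.
Start: joints at [0.926, 0.381, 1.297, -0, 1.464, -0.215], TCP at [0.229, 0.5, 0.256] pointing down, gripper open.
Joint ranges: [-3.11, 3.11], [-0.89, 2.33], [0.22, 2.48], [-1.42, 4.56], [0.17, 2.85], [-2.88, 2.88]. Speed limits (rad/s): [2.39, 2.39, 3.14, 3.14, 3.14, 3.14].

INTERFACE

Orientations are given as a unit quaternion [x, y, z, w].
In Python, from plant import arm gives the robot as it stands. The module is installed in compiled form; this text tells all that it offers.
- The arm moves only by the tool carry_out, never from a script. Its argument "rows" is a list of rows, each an object with "gripper": the finger opening in cm, from 0 to 8.81; "dp": the shift along the tool's x, y, z in cm, a list of three; "spin": the turn about the tool's z in degrees. A call has 1 to 8 rows; each row is the pose to reach, as a shift and turn from the pose commanded when the call began, along the tool's axes at that moment; what a row does not reach only later rows make up. A row lasts 1/8 s, in which the tool goes at most 62.5 mm and 10.7 degrees, less where a joint would pass 70% of its speed; a pose out of reach is approached as far as the arm can. A call with a gripper value outside its range is refused whole. The fingers move at their own pace and stop on an object; "squeeze" is the grip in N (left out, the last holds). Time passes only in rows, so rows that repeat a pose let the fingers close. It gives the time, the measured TCP pose, the force, the opening and the grip force at its end, in the units of the state.
- arm.get_obs(): the state, without advancing time (a new reading comes with each control period).
- arm.read_camera(name): name is "scene" or "top" or "wrist"; returns a dict with "img" (400x640x3 uint8, red, green, blue), "z_map" (400x640 float32, m along the optical axis (not along the pixel's ray), 0 where there is no reading), "camera_matrix" (3x3 intrinsics, pixels), "R" (3x3) and "t" (3): a world point X has camera coordinates R X + t; the wrist camera has in their place "hand_eye" (4x4, takes a point from camera to tool coordinates, whose origin is the TCP and whose axes are the flange's). Camera axes: x right, y down, z forward; pixel columns grow to the right and rows downward; lengths in m; the calibration is good to about 2 mm. A picture is of the moment at which its call begins: read the wrist's pose just before it.
- arm.sign_off(): hands the job in; it is judged then, once.
The state is a dict: "clock": time; "joint_pos": joint angles; "qvel": joint speeds; "effort": joint torques, N m; "ee_pos": TCP position; "orientation": TCP orientation; "ft_force": force on the tool from outside, world axes, zero at the start; "torque": the same for the moment, N m; "finger_gap": opening from 0.0 (shut) to 1.0 (fully open); "grip_force": force on a finger pad.
Only numpy, scipy, OpenCV 4.12 (cv2) and the standard library are available. Lean on these libraries where they do the work, as an engineer would, in place of code of your own. Each camera call takes 0.05 s, during which the arm holds its last target. There are 200 camera calls.

TASK

Burnish the repaired joint on the copper urn lid: take the burnisher (square dark handle) from the tool block, lean its handle about 35 degrees out from the dome so that it clears the bulge, and rub its tip slowly and gently along the whole silver bead in the corner under the dome, pressing lightly all the way from the yellow tape to the blue tape. Then stand the burnisher back in a hole of the block and leave the lid and everything else as they were.

Things in the scene. Friction and masses are not known exactly. Their poses are not given: they have to be found in the camera images.
- burnisher_grip (a point): middle of the burnisher's handle: grip here. The burnisher, 75 g, stands upright in a hole of the block. From the top: dark wooden handle, 18 x 18 mm square, 90 mm long (45 mm below this point to 45 mm above); brass collar 22 mm across, 5 mm thick, resting on the block; round steel shank 45 mm long, 8 mm thick tapering to 5 mm, with a ball end. z: from tip to handle; x, y: square to the flats
- burnisher_tip (a point): centre of the burnisher's polished ball end (radius 3 mm), on the tool's axis, 92 mm below burnisher_grip and 42 mm below the collar's underside; z axis along the tool to the handle
- block_hole0 (a point): mouth of hole 0 of the tool block, on its top, 60 mm above the table; 12 mm wide, 55 mm deep. The block is fixed, wooden, 70 x 170 x 60 mm; its three holes lie in a row along this point's y axis, 52 mm apart. Burnisher, file and brush stand in them, in any order
- block_hole1 (a point): mouth of the middle hole, same size; z up, y along the row
- block_hole2 (a point): mouth of hole 2, at the other end of the row, same size; z up, y along the row
- lid: domed copper lid, 200 mm across, 124 mm high with its finial, 1.1 kg, loose, flat in a wooden ring on a turntable that does not turn (2 mm side play). Origin: centre of its underside, 40 mm above the table; z up; the middle of the repair lies towards -x. Flange: outer radius 100, 4 mm thick, its top on average 16 mm above the origin. Yellow and blue tapes on it mark the repair's two ends
- seam: the repair: silver solder bead in the corner between flange and dome, over 85 degrees of the round. In section a slope from radius 70 mm on the flange up to radius 67 mm 5 mm higher: a ball end pushed inward and down nests on it. Flange and bead wander up to 3 mm up or down along the way, which must be felt. It is stiff (1 mm too far is 10 N or more), over 20 N dents it. Origin as the lid's
- seam_0 (a point): first of 8 points along the bead, 5 mm inside its yellow-tape end: where the centre of the ball end would be if the flange were even: 70.5 mm from the lid's axis, 20 mm above the lid's origin. The true height differs by up to 3 mm. The points are 13.5 mm apart. Axes as the lid's
- seam_1 (a point): second point, as seam_0. The onion dome meets the flange at radius 64 mm and bulges out to radius 76 mm, 22 mm above the flange (wall leaning out 29 degrees), then curves in to the finial: an upright shank cannot reach the bead, one leaning outward 25 degrees or more can
- seam_2 (a point): third point along the bead, as seam_0
- seam_3 (a point): fourth point along the bead, as seam_0
- seam_4 (a point): fifth point along the bead, as seam_0
- seam_5 (a point): sixth point along the bead, as seam_0
- seam_6 (a point): seventh point along the bead, as seam_0
- seam_7 (a point): last point along the bead, 5 mm inside its blue-tape end, as seam_0
- file_mid (a point): bystander: needle file with red handle, 113 mm long, standing in the block, this point 35 mm above the block's top
- brush_mid (a point): bystander: short bristle brush, 117 mm long, standing in the block, this point 35 mm above the block's top
- mug_mid (a point): bystander: white mug, 80 mm across, 92 mm high, this point on its axis half-way up
- tin_mid (a point): bystander: blue polish jar, 72 mm across, 50 mm high, this point at its centre
- screwdriver_mid (a point): bystander: screwdriver with blue handle, 190 mm long, lying on the table, this point near its middle
- dish_mid (a point): bystander: blue bowl, 90 mm across, 28 mm high
- hammer_mid (a point): bystander: hammer, 220 mm long, lying on the table, this point near its middle
- spigot_mid (a point): bystander: brass tap of the urn standing on its flange, 90 mm high, this point on its axis
Not all that is in view belongs to the job. What is shaped like the part that bears burnisher_grip but pink or turquoise is not meant.

How it is judged:
By the outcome, as a careful person would: the job done as asked, in the order asked, and still so for the second after the job is handed in, with the robot touching nothing.
It also fails if it takes over 72 s, if anything falls off the work surface, if the arm or the gripper's body presses on something with over 40 N, if the wrist force passes 120 N, or if a joint passes its speed limit or range.

## Working session

There is one attempt and no reset: what is moved stays moved. The work goes in short steps, Python scripts to look and compute and a tool call to move; the robot and the scene stay as the last step left them, time stands still between calls to the robot, and variables do not carry over. Pictures are saved under pics/ and viewed, at most 14 in all, crops included, and the job is handed in when it is done.

Besides the shell and the picture viewer there is one more tool, called as name(argument=value, ...) on one line, values as JSON. carry_out: Moves the arm, as the interface text tells. Its arguments: {"type":"object","properties":{"rows":{"type":"array","items":{"type":"object","properties":{"gripper":{"type":"number"},"dp":{"type":"array","items":{"type":"number"}},"spin":{"type":"number"}}}},"squeeze":{"type":"number"}},"required":["rows"]}

```bash
mkdir -p pics; cat > h.py <<'E'
import numpy as np, cv2
from plant import arm
from scipy.spatial.transform import Rotation as Rot
def cam(n):
    o=arm.get_obs(); c=arm.read_camera(n)
    if 'hand_eye' in c:
        T=np.eye(4);T[:3,:3]=Rot.from_quat(o['orientation']).as_matrix();T[:3,3]=o['ee_pos']
        M=np.linalg.inv(T@np.array(c['hand_eye'])); c['R'],c['t']=M[:3,:3],M[:3,3]
    return c
def ray(c,u,v):
    d=np.linalg.inv(c['camera_matrix'])@[u,v,1.]; R=np.array(c['R']); return -R.T@np.array(c['t']), R.T@d
def onz(c,u,v,z):
    o,d=ray(c,u,v); return o+d*(z-o[2])/d[2]
def xyz(c):
    v,u=np.mgrid[:400,:640]; p=np.stack([u,v,np.ones_like(u)],-1)@np.linalg.inv(c['camera_matrix']).T
    return (p*c['z_map'][...,None]-np.array(c['t']).ravel())@np.array(c['R'])
def save(c,n): cv2.imwrite(f'pics/{n}.png',cv2.cvtColor(c['img'],cv2.COLOR_RGB2BGR))
E
python3 - <<'E'
from h import *
o=arm.get_obs()
for k,v in o.items(): print(k,np.round(v,4))
print(np.round(Rot.from_quat(o['orientation']).as_matrix(),3))
for n in('scene','top','wrist'):
    c=cam(n); save(c,n); print(n,-np.array(c['R']).T@np.array(c['t']))
    np.savez(f'{n}.npz',**{k:np.array(v) for k,v in c.items()})
E
```

```text
clock 0.0
joint_pos [ 0.9257  0.3812  1.2982 -0.      1.4636 -0.2153]
qvel [-0.0004 -0.0001  0.001  -0.0002  0.0011 -0.0006]
effort [ 1.10000e-03 -4.37916e+01 -2.24564e+01  7.14000e-02  3.51000e-02
 -1.00000e-04]
ee_pos [0.229  0.4998 0.2552]
orientation [ 2.132e-01  9.770e-01 -6.000e-04 -3.000e-04]
ft_force [ 0.3906 -0.1315 -0.3397]
torque [ 0.0187 -0.0415  0.0181]
grip_force 0.0
finger_gap 1.0013
[[-0.909  0.417 -0.001]
 [ 0.417  0.909 -0.001]
 [ 0.    -0.001 -1.   ]]
scene [1.15509581 0.43134161 0.73178769]
top [ 0.42871866 -0.00589851  1.26458165]
wrist [0.15976176 0.53227256 0.38242636]
```

View pics/top.png

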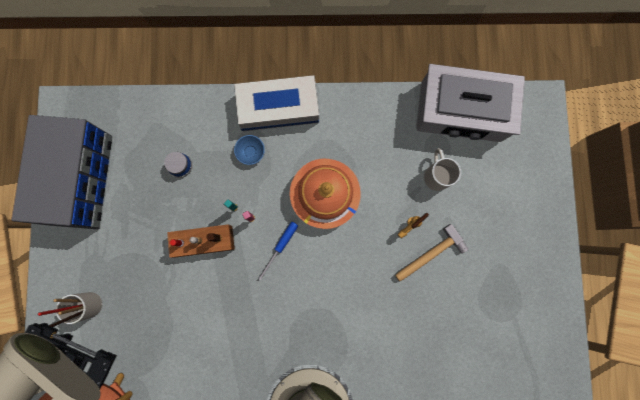

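View pics/scene.png

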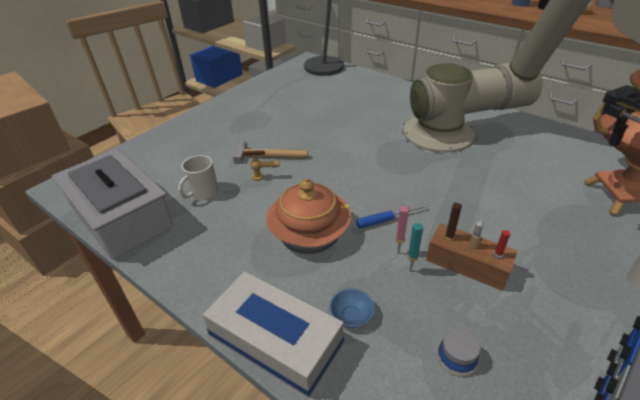

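```bash
python3 - <<'E'
from h import *
c=dict(np.load('top.npz')); P=xyz(c); im=c['img'].astype(int); hsv=cv2.cvtColor(c['img'],cv2.COLOR_RGB2HSV)
v,u=np.mgrid[:400,:640]
def box(a,b,c_,d): return (u>=a)&(u<=b)&(v>=c_)&(v<=d)
B=box(280,370,150,240)
m=B&(P[...,2]>.048)&(P[...,2]<.066)
cn,_=cv2.findContours(((B&(P[...,2]>.045)).astype(np.uint8)),0,1); k=max(cn,key=cv2.contourArea)
q=np.array([onz(c,x,y,.056)[:2] for x,y in k[:,0]])
def fit(q):
    A=np.c_[2*q,np.ones(len(q))];s=np.linalg.lstsq(A,(q**2).sum(1),rcond=None)[0];return s[:2],np.sqrt(s[2]+s[:2]@s[:2])
ce,r=fit(q)
for _ in range(3):
    e=abs(np.hypot(*(q-ce).T)-r);ce,r=fit(q[e<.004])
print('lid',ce,r)
Z=np.where(B,P[...,2],0); i=np.unravel_index(Z.argmax(),Z.shape); print('finial',i,P[i])
H,S,V=hsv[...,0],hsv[...,1],hsv[...,2]
for n,mm in(('yel',(H>22)&(H<34)&(S>130)),('blue',(H>105)&(H<130)&(S>100))):
    mm=mm&m
    pts=P[mm]; print(n,mm.sum(), np.c_[u[mm],v[mm]].mean(0) if mm.any() else 0, np.round(pts.mean(0),4), [round(float(np.degrees(np.arctan2(*(p[:2]-ce)[::-1]))),1) for p in pts][:20], np.hypot(*(pts[:,:2]-ce).T).round(3)[:20])
B2=box(160,240,220,262)
t=B2&(abs(P[...,2]-.06)<.006); r_=cv2.minAreaRect(np.c_[u[t],v[t]].astype(np.float32)); print('block',r_)
bx=cv2.boxPoints(r_); W=np.array([onz(c,*p,.06) for p in bx]); print(W.round(4), W.mean(0))
hi=(B2|box(160,260,195,262))&(P[...,2]>.075); n,L,st,_=cv2.connectedComponentsWithStats(hi.astype(np.uint8))
for j in range(1,n):
    w=(L==j); 
    if w.sum()>5: z=P[w]; tp=z[z[:,2]>z[:,2].max()-.01]; print(st[j],z[:,2].max().round(4),tp.mean(0).round(4),im[w].mean(0).round())
big=np.vstack([cv2.resize(c['img'][y:y+75,x:x+133],(798,450)[:2],interpolation=cv2.INTER_CUBIC) for x,y in((160,195),)])
cv2.imwrite('pics/crop1.png',big[...,::-1])
E
```

```text
lid [ 0.60085834 -0.05208251] 0.09847570258941653
finial (np.int64(158), np.int64(352)) [ 0.42871866 -0.00589851  1.26458165]
yel 10 [305.8 220.7] [0.5232 0.002  0.0569] [145.3, 143.4, 144.8, 146.1, 143.0, 144.2, 145.7, 147.2, 145.2, 146.5] [0.089 0.094 0.093 0.091 0.098 0.096 0.095 0.094 0.099 0.097]
blue 18 [351.55555556 209.66666667] [ 0.5518 -0.1266  0.0587] [-124.0, -123.4, -122.3, -121.3, -124.8, -123.8, -122.9, -122.0, -125.4, -124.4, -123.7, -122.5, -121.7, -125.1, -124.0, -123.0, -121.9, -124.6] [0.078 0.081 0.083 0.086 0.082 0.085 0.087 0.089 0.086 0.088 0.091 0.093
 0.096 0.092 0.095 0.097 0.1   0.098]
block ((198.55079650878906, 240.39779663085938), (25.368587493896484, 62.78830337524414), 82.7249984741211)
[[0.4991 0.3893 0.06  ]
 [0.518  0.2178 0.06  ]
 [0.4484 0.2086 0.06  ]
 [0.4298 0.379  0.06  ]] [0.47383443 0.29867246 0.06      ]
[224 199  12  11  78] 0.145 [0.5664 0.2053 0.1391] [41. 98. 96.]
[242 211  11  10  74] 0.1479 [0.5352 0.1571 0.1402] [142.  85. 103.]
[206 233  15   9 101] 1.2646 [ 0.4287 -0.0059  1.2646] [49. 28. 18.]
[189 237  12   7  70] 1.2646 [ 0.4287 -0.0059  1.2646] [119. 104.  92.]
[169 239  12   7  67] 0.1338 [0.4676 0.3497 0.127 ] [127.  31.  26.]
```

View pics/crop1.png

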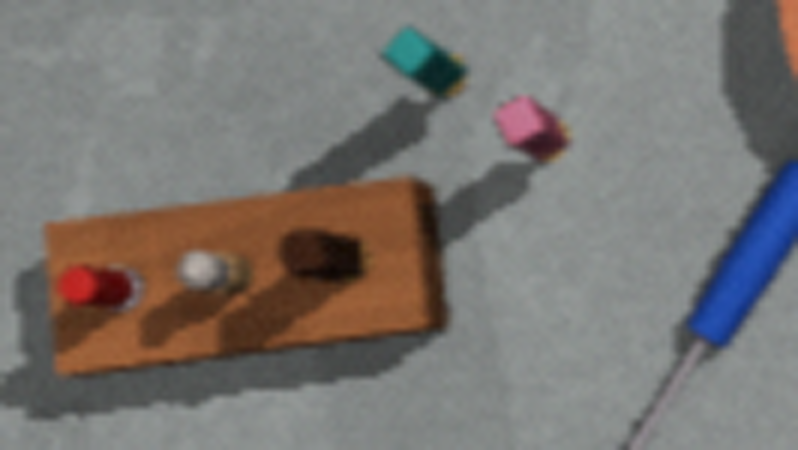

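carry_out(rows=[{"dp": [-4.8, -1.8, 0], "spin": 8.5, "gripper": 8.5}, {"dp": [-9.6, -3.6, 0], "spin": 17}, {"dp": [-14.4, -5.4, 0], "spin": 25.5}, {"dp": [-19.2, -7.2, 0], "spin": 34}, {"dp": [-24, -9, 0], "spin": 42.5}, {"dp": [-28.8, -10.8, 0], "spin": 51}, {"dp": [-33.3, -12.5, 0], "spin": 59}, {"dp": [-33.3, -12.5, 0], "spin": 59, "gripper": 6}])

```text
$.rows[1]: bad value
```

```bash
python3 - <<'E'
from h import *
o=arm.get_obs(); print(o['clock'],np.round(o['ee_pos'],4),Rot.from_quat(o['orientation']).as_matrix().round(3).tolist(),o['joint_pos'],o['ft_force'])
c=cam('wrist'); save(c,'w1'); np.savez('w1.npz',**{k:np.array(v) for k,v in c.items()}); print(c['hand_eye'])
P=xyz(c); print(np.isfinite(P).all(), (c['z_map']==0).mean())
E
```

```text
0.15 [0.229  0.4998 0.2553] [[-0.909, 0.417, -0.001], [0.417, 0.909, -0.001], [0.0, -0.001, -1.0]] [ 9.25722112e-01  3.81037118e-01  1.29801852e+00  2.53436417e-05
  1.46361227e+00 -2.15324720e-01] [ 1.04017937  0.2477862  -0.6304369 ]
[[ 1.83365383e-03 -9.55113964e-01 -2.96232937e-01  7.65436240e-02]
 [ 9.99998318e-01  1.76222158e-03  5.08141687e-04  5.03779828e-04]
 [ 3.66948527e-05 -2.96233370e-01  9.55115589e-01 -1.27161640e-01]
 [ 0.00000000e+00  0.00000000e+00  0.00000000e+00  1.00000000e+00]]
True 0.00405859375
```

View pics/w1.png

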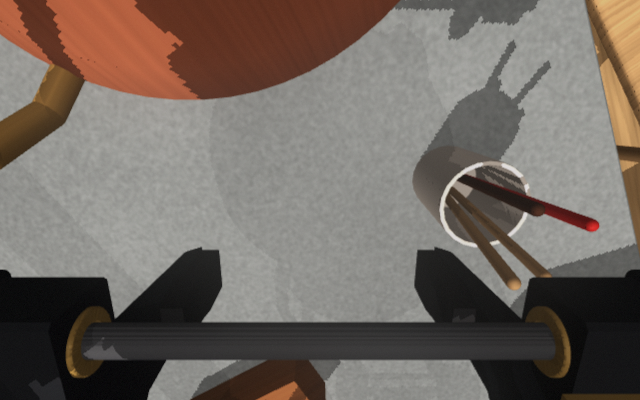

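carry_out(rows=[{"dp": [-4.8, -1.8, 0], "spin": 8.5, "gripper": 6}, {"dp": [-9.6, -3.6, 0], "spin": 17, "gripper": 6}, {"dp": [-14.4, -5.4, 0], "spin": 25.5, "gripper": 6}, {"dp": [-19.2, -7.2, 0], "spin": 34, "gripper": 6}, {"dp": [-24, -9, 0], "spin": 42.5, "gripper": 6}, {"dp": [-28.8, -10.8, 0], "spin": 51, "gripper": 6}, {"dp": [-33.3, -12.5, 0], "spin": 59, "gripper": 6}, {"dp": [-33.3, -12.5, 0], "spin": 59, "gripper": 6}])

```text
clock: 1.2
ee_pos: [0.4815, 0.2455, 0.2552]
orientation: [0.668, 0.744, -0.0, -0.0]
ft_force: [-0.4, -0.3, -0.9]
finger_gap: 0.679
grip_force: 0.0
```

```bash
python3 - <<'E'
from h import *
o=arm.get_obs(); print(o['clock'],np.round(o['ee_pos'],4),Rot.from_quat(o['orientation']).as_matrix().round(3).tolist(),o['joint_pos'],o['ft_force'])
c=cam('wrist'); save(c,'w2'); np.savez('w2.npz',**{k:np.array(v) for k,v in c.items()})
E
```

```text
1.2 [0.4815 0.2455 0.2552] [[-0.106, 0.994, -0.001], [0.994, 0.106, -0.0], [-0.0, -0.001, -1.0]] [ 2.52536017e-01  3.64549743e-01  1.32442924e+00 -3.24133303e-04
  1.45321542e+00  1.45979015e-01] [-0.40377395 -0.34506253 -0.85302447]
```

View pics/w2.png

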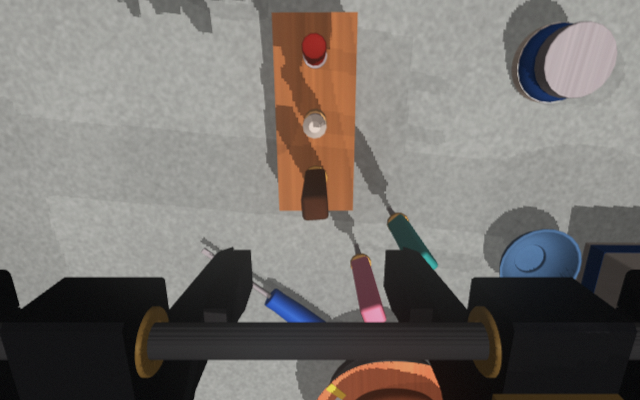

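```bash
python3 - <<'E'
from h import *
c=dict(np.load('w2.npz')); P=xyz(c); v,u=np.mgrid[:400,:640]
B=(u>290)&(u<345)&(v>155)&(v<230)
top=B&(abs(P[...,2]-.155)<.006)
r=cv2.minAreaRect(np.c_[u[top],v[top]].astype(np.float32)); print(top.sum(),r)
z=P[top]; print('top',z.mean(0), z[:,2].std())
W=np.array([onz(c,*p,.155) for p in cv2.boxPoints(r)]); print(W.round(4),W.mean(0).round(4)); d=np.diff(np.r_[W,W[:1]],axis=0); print(np.degrees(np.arctan2(d[:,1],d[:,0])).round(1),np.hypot(d[:,0],d[:,1]).round(4))
print(z.min(0),z.max(0))
bl=(abs(P[...,2]-.06)<.005)&(u>250)&(u<380)&(v<230); W=P[bl]; 
r=cv2.minAreaRect((W[:,:2]*1000).astype(np.float32)); print('block mm',r, W[:,2].mean())
h=(P[...,2]>.075)&(u>290)&(u<345)&(v<150)
for a,b in((20,80),(95,150)):
    w=P[h&(v>a)&(v<b)]; t=w[w[:,2]>w[:,2].max()-.012]; print(t.mean(0).round(4),w[:,2].max())
E
```

```text
650 ((314.4339904785156, 206.57614135742188), (25.720184326171875, 26.432655334472656), 85.91438293457031)
top [0.47940939 0.2477653  0.15254817] 0.001085572712819669
[[0.4692 0.2558 0.155 ]
 [0.4864 0.2589 0.155 ]
 [0.4897 0.2412 0.155 ]
 [0.4721 0.238  0.155 ]] [0.4793 0.2485 0.155 ]
[  10.5  -79.4 -169.5   99.3] [0.0174 0.018  0.0178 0.018 ]
[0.46978215 0.23700377 0.14905353] [0.48927894 0.25671185 0.15483375]
block mm ((473.73931884765625, 298.4352722167969), (70.19136810302734, 170.3094940185547), 6.441920757293701) 0.05810994861869532
[0.4735 0.322  0.3823] 0.38231673461449706
[0.4735 0.322  0.3823] 0.38231673461449706
```

carry_out(rows=[{"dp": [0.3, -0.2, 4], "spin": -4, "gripper": 5}, {"dp": [0.3, -0.2, 8], "spin": -4, "gripper": 5}, {"dp": [0.3, -0.2, 12], "spin": -4, "gripper": 5}, {"dp": [0.3, -0.2, 14.1], "spin": -4, "gripper": 5}, {"dp": [0.3, -0.2, 14.1], "spin": -4, "gripper": 3}, {"dp": [0.3, -0.2, 14.1], "spin": -4, "gripper": 1}, {"dp": [0.3, -0.2, 14.1], "spin": -4, "gripper": 1}, {"dp": [0.3, -0.2, 14.1], "spin": -4, "gripper": 1}], squeeze=15)

```text
clock: 2.25
ee_pos: [0.4777, 0.2505, 0.1156]
orientation: [0.64, 0.768, 0.001, 0.0]
ft_force: [-1.1, 1.3, 3.9]
finger_gap: 0.203
grip_force: 15.0
```

carry_out(rows=[{"dp": [0, 0, -0.8], "spin": 0, "gripper": 1}, {"dp": [0, 0, -1.6], "spin": 0, "gripper": 1}, {"dp": [0, 0, -2.4], "spin": 0, "gripper": 1}, {"dp": [0, 0, -3.2], "spin": 0, "gripper": 1}, {"dp": [0, 0, -3.2], "spin": 0, "gripper": 1}], squeeze=15)

```text
clock: 2.88
ee_pos: [0.4777, 0.2504, 0.1474]
orientation: [0.64, 0.768, 0.001, 0.0]
ft_force: [0.3, 0.3, -0.6]
finger_gap: 0.203
grip_force: 15.0
```

```bash
python3 - <<'E'
from h import *
for i in range(3):
    o=arm.get_obs(); print(o['clock'],np.round(o['ee_pos'],4),np.round(o['ft_force'],2),np.round(o['torque'],3),o['joint_pos'].round(3) if hasattr(o['joint_pos'],'round') else o['joint_pos'])
    arm.read_camera('top')
E
```

```text
2.875 [0.4777 0.2504 0.1474] [ 0.3   0.33 -0.65] [-0.025  0.048  0.021] [0.263 0.466 1.497 0.    1.177 0.082]
2.925 [0.4775 0.2503 0.1469] [-0.26 -0.13 -0.88] [-0.06   0.025 -0.031] [ 0.263  0.467  1.498 -0.     1.177  0.082]
2.975 [0.4774 0.2503 0.1466] [ 0.23  0.32 -0.47] [-0.005  0.03   0.007] [ 0.263  0.467  1.498 -0.     1.176  0.082]
```

carry_out(rows=[{"dp": [0, 0, -0.3], "spin": 0, "gripper": 1}, {"dp": [-1.0, 0, -0.25], "spin": 0, "gripper": 1}, {"dp": [-1.9, 0, -0.15], "spin": 0, "gripper": 1}, {"dp": [-3.5, 0, 0.3], "spin": 0, "gripper": 1}, {"dp": [-5.0, 0, 1.0], "spin": 0, "gripper": 1}, {"dp": [-6.0, 0, 1.7], "spin": 0, "gripper": 1}, {"dp": [-6.3, 0, 1.9], "spin": 0, "gripper": 1}, {"dp": [-6.3, 0, 1.9], "spin": 0, "gripper": 1}], squeeze=6)

```text
clock: 4.03
ee_pos: [0.4888, 0.1882, 0.1275]
orientation: [0.64, 0.768, -0.0, -0.0]
ft_force: [0.2, 0.1, -0.9]
finger_gap: 0.204
grip_force: 6.0
```

```bash
python3 - <<'E'
from h import *
c=cam('scene');o=arm.get_obs(); print(o['ee_pos'],o['ft_force'],o['torque'],o['finger_gap'])
np.savez('s2.npz',**{k:np.array(v) for k,v in c.items()})
im=c['img'][190:310,380:540]; cv2.imwrite('pics/s2.png',cv2.resize(im,(800,600),interpolation=cv2.INTER_CUBIC)[...,::-1])
E
```

```text
[0.48878489 0.18834499 0.1276914 ] [ 0.93310151 -0.35585455 -0.86834072] [-0.2664814   0.00710193 -0.03418727] 0.2013924496681315
```

View pics/s2.png

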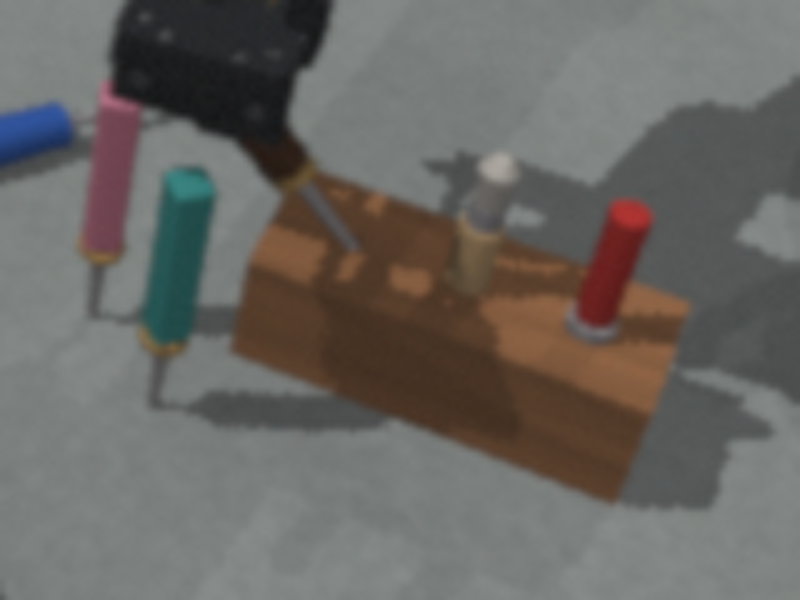

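carry_out(rows=[{"dp": [0, 0, 0], "spin": 0, "gripper": 1}, {"dp": [0, 0, 0], "spin": 0, "gripper": 1}, {"dp": [-0.6, 0, -0.9], "spin": 0, "gripper": 1}, {"dp": [-1.2, 0, -1.8], "spin": 0, "gripper": 1}, {"dp": [-1.2, 0, -4], "spin": 0, "gripper": 1}, {"dp": [-1.2, 0, -7], "spin": 0, "gripper": 1}, {"dp": [-1.2, 0, -10], "spin": 0, "gripper": 1}, {"dp": [-1.2, 0, -10], "spin": 0, "gripper": 1}], squeeze=60)

```text
clock: 5.08
ee_pos: [0.4917, 0.1764, 0.23]
orientation: [0.64, 0.768, 0.002, 0.002]
ft_force: [0.3, -0.5, -0.6]
finger_gap: 0.2
grip_force: 60.0
```

```bash
python3 - <<'E'
from h import *
c=cam('scene');o=arm.get_obs(); print(o['ee_pos'],o['ft_force'],o['torque'],o['finger_gap'])
np.savez('s3.npz',**{k:np.array(v) for k,v in c.items()})
R=np.array(c['R']);p=R@np.array(o['ee_pos'])+np.array(c['t']).ravel();p=c['camera_matrix']@p;u,v=(p[:2]/p[2]).astype(int);print(u,v)
u0,v0=max(u-40,0),max(v-50,0);im=c['img'][v0:v0+90,u0:u0+120]; print(u0,v0,im.shape); cv2.imwrite('pics/s3.png',cv2.resize(im,(800,600),interpolation=cv2.INTER_CUBIC)[...,::-1])
E
```

```text
[0.49107066 0.17634743 0.22826027] [-0.45720077  0.22200855 -1.36058184] [-0.10107877  0.0459814  -0.0191869 ] 0.19830439107330547
428 167
388 117 (90, 120, 3)
```

View pics/s3.png

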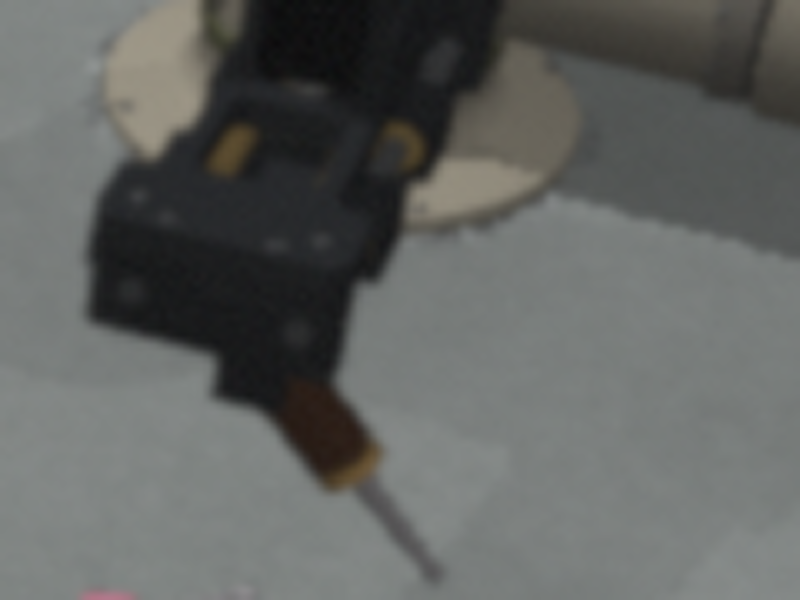

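```bash
python3 - <<'E'
from h import *
c=dict(np.load('s3.npz'));o=arm.get_obs();M=Rot.from_quat(o['orientation']).as_matrix();t=np.array(o['ee_pos'])
def pl(u,v):
    a,d=ray(c,u,v);n=M[:,1];s=(t-a)@n/(d@n);return M.T@(a+d*s-t)*1000
crop=lambda x,y:(388+(x+.5)*.15-.5,117+(y+.5)*.15-.5)
T=pl(*crop(433,571));C=pl(*crop(356,468));S=pl(*crop(370,490))
for n,p in(('tip',T),('collar',C),('sh',S)): print(n,p.round(1))
print(np.degrees(np.arctan2(T[0]-C[0],T[2]-C[2])),np.linalg.norm(T-C),np.degrees(np.arctan2(T[0],T[2]+2)),np.hypot(T[0],T[2]+2))
d=np.cross(c['R'][2],[0,0,1]);print(-np.array(c['R']).T@np.array(c['t']), np.degrees(np.arcsin(c['R'][2])))
E
```

```text
tip [59.9 -0.  69.6]
collar [31. -0. 39.]
sh [36.4 -0.  45.7]
43.34330570273815 42.12273608929612 39.91509145729273 93.35486343762248
[1.15509581 0.43134161 0.73178769] [-36.90759919 -28.52299301 -39.89379534]
```

carry_out(rows=[{"dp": [-3, -0.7, -1.5], "spin": 10, "gripper": 1}, {"dp": [-6, -1.4, -3], "spin": 20, "gripper": 1}, {"dp": [-9, -2.1, -3], "spin": 30, "gripper": 1}, {"dp": [-12, -2.8, -3], "spin": 40, "gripper": 1}, {"dp": [-15, -3.5, -3], "spin": 50, "gripper": 1}, {"dp": [-18, -4.2, -3], "spin": 60, "gripper": 1}, {"dp": [-21.3, -5, -3], "spin": 70, "gripper": 1}, {"dp": [-24.5, -5.8, -3], "spin": 80, "gripper": 1}])

```text
clock: 6.12
ee_pos: [0.4774, -0.0759, 0.2564]
orientation: [0.985, 0.174, -0.001, -0.001]
ft_force: [0.8, 0.3, -1.1]
finger_gap: 0.196
grip_force: 60.0
```

carry_out(rows=[{"dp": [0, 0, 0], "spin": 9.5, "gripper": 1}, {"dp": [0, 0, 0], "spin": 9.5, "gripper": 1}, {"dp": [0, 0, 0], "spin": 9.5, "gripper": 1}])

```text
clock: 6.5
ee_pos: [0.4779, -0.0746, 0.2571]
orientation: [0.995, 0.097, -0.001, -0.0]
ft_force: [0.0, -0.3, -1.2]
finger_gap: 0.197
grip_force: 60.0
```

```bash
python3 - <<'E'
from h import *
arm.read_camera('top')
o=arm.get_obs(); print(o['clock'],o['ee_pos'],o['ft_force'],o['torque'],o['joint_pos'],np.degrees(2*np.arctan2(o['orientation'][1],o['orientation'][0])))
c=cam('wrist'); np.savez('w3.npz',**{k:np.array(v) for k,v in c.items()}); save(c,'w3')
E
```

```text
6.55 [ 0.47790115 -0.07452729  0.25729535] [ 0.00703076  0.64757049 -1.18157597] [ 0.01055564  0.19521426 -0.08638394] [-4.00089020e-01  2.63397386e-01  1.46962336e+00  4.61968379e-06
  1.40947658e+00  9.77731870e-01] 11.05663543003545
```

View pics/w3.png

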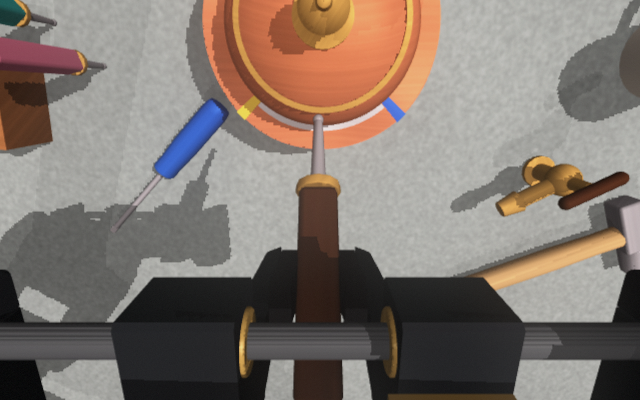

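```bash
python3 - <<'E'
from h import *
c=dict(np.load('w3.npz')); P=xyz(c); v,u=np.mgrid[:400,:640]; Z=P[...,2]
M=Rot.from_quat(arm.get_obs()['orientation']).as_matrix();t=np.array(arm.get_obs()['ee_pos'])
Q=(P-t)@M*1000  # tool mm
sh=(u>305)&(u<335)&(v>105)&(v<178)&(Z>.13)
for r in(114,115,116,117,118,119,120,125,130,140,150,160,170):
    w=sh[r]; 
    if w.any(): print(r,np.where(w)[0][[0,-1]],Q[r][w].mean(0).round(1))
H,S,V=cv2.split(cv2.cvtColor(c['img'],cv2.COLOR_RGB2HSV))
fl=(Z>.046)&(Z<.068)&(v<155)&(u>190)&(u<450)
cu=fl&(S>80)
# outer edge: table vs lid mask contour
lid=((Z>.04)&(v<160)&(u>190)&(u<450)).astype(np.uint8); cn,_=cv2.findContours(lid,0,1);k=max(cn,key=cv2.contourArea)[:,0]
k=k[(k[:,1]>20)&~((k[:,0]>295)&(k[:,0]<342))]
q=np.array([onz(c,x,y,.056)[:2] for x,y in k])
from scipy.optimize import least_squares
for R in(.1,None):
    f=(lambda s:np.hypot(*(q-s[:2]).T)-(R or s[2])); s=least_squares(f,[.6,-.05,.1],loss='soft_l1',f_scale=.001); print('lid',s.x,np.std(f(s.x)))
    if R: ce=s.x[:2]
for n,m in(('y',(H>22)&(H<34)&(S>130)&fl),('b',(H>100)&(H<130)&(S>100)&fl)):
    p=P[m][:,:2]-ce; print(n,m.sum(),np.degrees(np.arctan2(p[:,1],p[:,0])).mean()%360,np.hypot(*p.T).min(),np.hypot(*p.T).max())
d=P[...,:2]-ce; rad=np.hypot(d[...,0],d[...,1]); ph=np.degrees(np.arctan2(d[...,1],d[...,0]))%360
for a in range(148,240,4):
    print(a,*[ (round(float(np.median(Z[w])*1000),1),int(w.sum())) for w in[fl&(abs(ph-a)<2)&(rad>r0)&(rad<r0+.008) for r0 in(.076,.084,.09)]])
si=(S<60)&fl&(rad>.06)&(rad<.085)&(V>110); print('silver',si.sum(),np.percentile(ph[si],[1,5,50,95,99]),np.percentile(rad[si],[5,50,95]))
fi=(Z>.155)&(v<30)&(u>300)&(u<345); print('finial',P[fi].mean(0),Z[fi].max())
E
```

```text
114 [315 324] [66.4 -0.6 45.4]
115 [314 321] [64.2 -0.6 73.8]
116 [313 322] [63.8 -0.6 73. ]
117 [313 322] [63.2 -0.6 73. ]
118 [313 322] [62.7 -0.6 72.9]
119 [307 322] [63.5 -0.5 54.2]
120 [313 322] [61.7 -0.5 71.9]
125 [313 322] [59.3 -0.5 69.2]
130 [313 322] [56.9 -0.5 67.2]
140 [312 323] [52.2 -0.5 62. ]
150 [312 323] [47.9 -0.5 56.3]
160 [311 324] [43.5 -0.5 52. ]
170 [311 324] [39.3 -0.5 47.5]
lid [ 0.6032445  -0.05267411  0.1       ] 0.0009355601075968629
lid [ 0.60089132 -0.05296626  0.09822784] 0.0005114288078241886
y 97 145.76321792705275 0.09294189928098034 0.1017268455454072
b 236 235.3524997448004 0.08039121010522934 0.10170968106848126
148 (55.1, 32) (54.9, 65) (55.0, 69)
152 (55.5, 34) (55.0, 63) (55.1, 67)
156 (55.8, 33) (55.4, 63) (55.3, 66)
160 (55.8, 33) (55.3, 62) (55.4, 65)
164 (55.6, 36) (55.5, 63) (55.5, 65)
168 (55.3, 35) (55.0, 62) (55.0, 65)
172 (54.8, 33) (54.6, 63) (54.7, 66)
176 (54.3, 33) (54.1, 61) (54.2, 61)
180 (53.8, 33) (53.2, 62) (53.3, 64)
184 (53.2, 31) (52.7, 58) (52.8, 60)
188 (nan, 0) (nan, 0) (nan, 0)
192 (51.8, 15) (51.4, 27) (51.6, 24)
196 (51.9, 31) (51.6, 58) (51.6, 60)
200 (52.2, 33) (51.8, 59) (51.9, 62)
204 (52.4, 31) (52.2, 60) (52.1, 63)
208 (53.4, 31) (52.8, 60) (52.7, 64)
212 (53.8, 33) (53.4, 63) (53.3, 64)
216 (54.6, 31) (54.4, 61) (54.2, 63)
220 (55.7, 33) (55.2, 62) (55.0, 67)
224 (56.4, 34) (56.2, 62) (56.1, 67)
228 (56.9, 33) (56.3, 64) (56.6, 66)
232 (57.2, 36) (57.2, 65) (56.9, 69)
236 (57.5, 32) (57.5, 68) (57.3, 69)
silver 647 [149.95402692 153.35281092 194.34600557 228.95399768 231.80704985] [0.07999694 0.08210372 0.08419614]
finial [ 0.59737147 -0.05361362  0.16239338] 0.3843993450085093
  return _methods._mean(a, axis=axis, dtype=dtype,
  ret = ret.dtype.type(ret / rcount)
```

```bash
python3 - <<'E'
from h import *
c=dict(np.load('w3.npz')); P=xyz(c)
o=arm.get_obs();M=Rot.from_quat(o['orientation']).as_matrix();t=np.array(o['ee_pos'])
Q=(P-t)@M*1000
h=Q[200:300,306:332].reshape(-1,3); h=h[abs(h[:,1])<7]
a=np.polyfit(h[:,2],h[:,0],1); 
for _ in range(4): e=h[:,0]-np.polyval(a,h[:,2]); h=h[abs(e)<2]; a=np.polyfit(h[:,2],h[:,0],1)
th=np.arctan(a[0]); print('handle lean',np.degrees(th),len(h),h[:,2].min(),h[:,2].max())
ax=np.array([np.sin(th),np.cos(th)]); n=np.array([np.cos(th),-np.sin(th)])
p0=np.array([a[1],0])-9*n   # point on axis
print('axis offset n',p0@n, 'grasp offset', (p0-[0,-2])@n)
# along-axis of collar front & tip
s=Q[116:119,314:321].reshape(-1,3)[:,[0,2]]; print('shank end along',(s@ax).max(), 'grasp along',np.array([0,-2])@ax)
col=Q[176:192,312:326].reshape(-1,3)[:,[0,2]]; print('collar rows along', [(r,(Q[r,314:324][:,[0,2]]@ax).mean().round(1)) for r in range(172,200,2)])
# ray to tip end pixel intersect plane y=0
oo,d=ray(c,318.,117.5); oo=(M.T@(oo-t))*1000; d=M.T@d
A=np.c_[ax,-d[[0,2]]]; sol=np.linalg.solve(A,oo[[0,2]]-p0); print('tip from ray',p0+ax*sol[0],'length grasp->', sol[0]-(np.array([0,-2])-p0)@ax)
oo,d=ray(c,318.,183); oo=(M.T@(oo-t))*1000; d=M.T@d
E
```

```text
handle lean 36.59593877267168 489 6.0015055525618655 19.235130666754817
axis offset n -5.674697176162925 grasp offset -6.867033112821639
shank end along 97.31877017607228 grasp along -1.6057194693196528
collar rows along [(172, np.float64(60.0)), (174, np.float64(42.1)), (176, np.float64(52.2)), (178, np.float64(51.3)), (180, np.float64(50.2)), (182, np.float64(49.4)), (184, np.float64(49.6)), (186, np.float64(48.8)), (188, np.float64(47.2)), (190, np.float64(45.7)), (192, np.float64(44.9)), (194, np.float64(43.9)), (196, np.float64(43.1)), (198, np.float64(41.6))]
tip from ray [61.64023866 92.52956509] length grasp-> 112.64191739283928
```

carry_out(rows=[{"dp": [0.3, -2, 0], "spin": 9, "gripper": 1}, {"dp": [0.7, -4, 0], "spin": 18, "gripper": 1}, {"dp": [1.2, -6, 0], "spin": 27, "gripper": 1}, {"dp": [1.6, -8, 0], "spin": 36, "gripper": 1}, {"dp": [1.9, -9.1, 1], "spin": 40.9, "gripper": 1}, {"dp": [1.9, -9.1, 4.5], "spin": 40.9, "gripper": 1}, {"dp": [1.9, -9.1, 8.0], "spin": 40.9, "gripper": 1}, {"dp": [1.9, -9.1, 8.0], "spin": 40.9, "gripper": 1}])

```text
clock: 7.6
ee_pos: [0.4786, 0.0185, 0.1762]
orientation: [0.966, -0.258, -0.002, 0.0]
ft_force: [-0.6, -0.4, -0.3]
finger_gap: 0.196
grip_force: 60.0
```

```bash
python3 - <<'E'
from h import *
arm.read_camera('top');c=cam('wrist');o=arm.get_obs();M=Rot.from_quat(o['orientation']).as_matrix();t=np.array(o['ee_pos']); print(o['clock'],t,o['ft_force'],np.degrees(2*np.arctan2(o['orientation'][1],o['orientation'][0])),o['joint_pos'])
np.savez('w4.npz',**{k:np.array(v) for k,v in c.items()})
P=xyz(c);Q=(P-t)@M*1000
for r in range(108,130,2): print(r,Q[r,314:323][:,[0,2]].mean(0).round(1),c['img'][r,318])
im=c['img'][60:210,220:420]; cv2.imwrite('pics/w4.png',cv2.resize(im,(800,600),interpolation=cv2.INTER_CUBIC)[...,::-1])
E
```

```text
7.7 [0.4800003  0.01811338 0.17870359] [0.14731923 0.2604981  0.1309225 ] -29.97094884618522 [-2.09399644e-01  3.36847546e-01  1.61209614e+00 -1.54072103e-05
  1.19160836e+00  1.88449412e+00]
108 [66.  96.6] [93 54 38]
110 [ 63.5 123.5] [148 132 129]
112 [ 62.2 123.6] [157 143 141]
114 [62.9 91. ] [151 137 136]
116 [62.8 74.1] [183 167 168]
118 [61.8 73.3] [208 194 194]
120 [60.8 73. ] [171 156 157]
122 [59.4 77.3] [173 158 160]
124 [58.9 70.2] [175 161 161]
126 [57.9 69.3] [177 162 163]
128 [57.  68.1] [181 166 167]
```

View pics/w4.png

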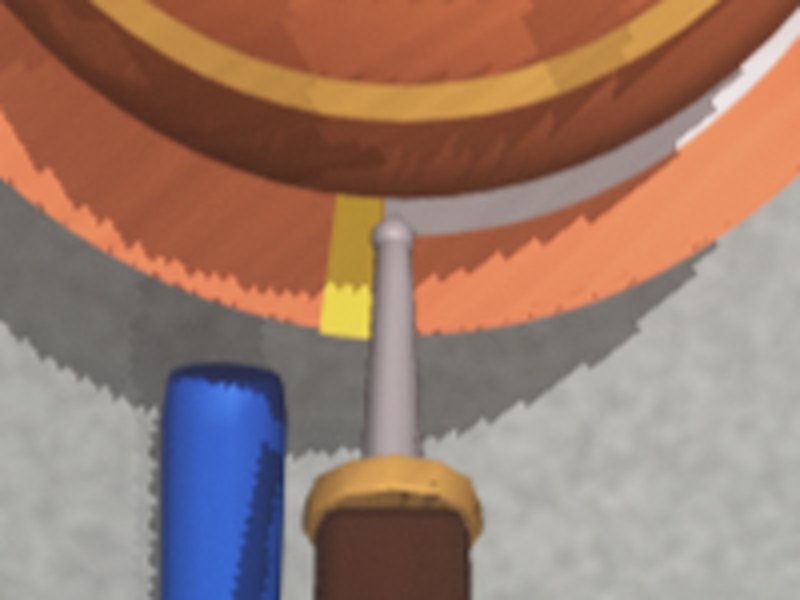

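carry_out(rows=[{"dp": [-0.5, 0, 1.0], "spin": 0, "gripper": 1}, {"dp": [-0.5, 0, 2.2], "spin": 0, "gripper": 1}, {"dp": [-0.5, 0, 3.4], "spin": 0, "gripper": 1}, {"dp": [-0.2, 0, 3.7], "spin": 0, "gripper": 1}, {"dp": [0.3, 0, 3.9], "spin": 0, "gripper": 1}, {"dp": [0.3, 0, 3.9], "spin": 0, "gripper": 1}, {"dp": [0.3, 0, 3.9], "spin": 0, "gripper": 1}])

```text
clock: 8.57
ee_pos: [0.4822, 0.0165, 0.1389]
orientation: [0.966, -0.259, 0.0, -0.0]
ft_force: [0.8, 0.4, -0.6]
finger_gap: 0.203
grip_force: 60.0
```

```bash
cat > f.py <<'E'
from h import *
import sys
n=int(sys.argv[1]) if len(sys.argv)>1 else 1
F=[]
for i in range(n):
    o=arm.get_obs();F.append(o['ft_force'])
    if i<n-1: arm.read_camera('top')
y=2*np.arctan2(o['orientation'][1],o['orientation'][0]);F=np.mean(F,0)-[0,0,-.75]
x=np.array([np.cos(y),np.sin(y)]);yy=np.array([np.sin(y),-np.cos(y)])
p=np.array(o['ee_pos']);ce=np.array([.601,-.0525])
print('t',round(o['clock'],2),'pos',p.round(4),'yaw',np.degrees(y).round(1),'F out/toolY/up',(-F[:2]@x).round(2),(F[:2]@yy).round(2),F[2].round(2),'tcp r,phi',np.hypot(*(p[:2]-ce)).round(4),np.degrees(np.arctan2(*(p[:2]-ce)[::-1])).round(1)%360)
E
python3 f.py 4
```

```text
t 8.72 pos [0.4821 0.0166 0.1389] yaw -30.0 F out/toolY/up -0.01 -0.36 -0.07 tcp r,phi 0.1375 149.8
```

carry_out(rows=[{"dp": [0.1, 0, 0.1], "spin": 0, "gripper": 1}, {"dp": [0.2, 0, 0.2], "spin": 0, "gripper": 1}, {"dp": [0.2, 0, 0.2], "spin": 0, "gripper": 1}, {"dp": [0.2, 0, 0.2], "spin": 0, "gripper": 1}])

```text
clock: 9.22
ee_pos: [0.4839, 0.0156, 0.1367]
orientation: [0.966, -0.259, -0.0, 0.0]
ft_force: [-0.1, -0.4, -1.1]
finger_gap: 0.196
grip_force: 60.0
```

```bash
python3 f.py 3
```

```text
t 9.32 pos [0.4839 0.0156 0.1368] yaw -30.0 F out/toolY/up 0.09 0.48 -0.51 tcp r,phi 0.1355 149.8
```

carry_out(rows=[{"dp": [0.0, 0, 0.1], "spin": 0, "gripper": 1}, {"dp": [0.0, 0, 0.1], "spin": 0, "gripper": 1}, {"dp": [0.0, 0, 0.1], "spin": 0, "gripper": 1}])

```text
clock: 9.7
ee_pos: [0.4839, 0.0156, 0.1357]
orientation: [0.966, -0.259, -0.0, 0.0]
ft_force: [-0.1, 0.3, -1.3]
finger_gap: 0.194
grip_force: 60.0
```

```bash
python3 f.py 3
```

```text
t 9.8 pos [0.4839 0.0156 0.1358] yaw -30.0 F out/toolY/up 0.13 -0.37 -0.14 tcp r,phi 0.1355 149.8
```

carry_out(rows=[{"dp": [0.0, 0, 0.08], "spin": 0, "gripper": 1}, {"dp": [0.0, 0, 0.08], "spin": 0, "gripper": 1}, {"dp": [0.0, 0, 0.08], "spin": 0, "gripper": 1}])

```text
clock: 10.18
ee_pos: [0.4839, 0.0155, 0.1349]
orientation: [0.966, -0.259, -0.0, 0.0]
ft_force: [-0.5, 0.6, -0.2]
finger_gap: 0.201
grip_force: 60.0
```

```bash
python3 f.py 3
```

```text
t 10.28 pos [0.4839 0.0156 0.135 ] yaw -30.0 F out/toolY/up -0.22 -0.17 0.07 tcp r,phi 0.1355 149.8
```

carry_out(rows=[{"dp": [0.0, 0, 0.06], "spin": 0, "gripper": 1}, {"dp": [0.0, 0, 0.06], "spin": 0, "gripper": 1}, {"dp": [0.0, 0, 0.06], "spin": 0, "gripper": 1}])

```text
clock: 10.65
ee_pos: [0.4839, 0.0156, 0.1344]
orientation: [0.966, -0.259, 0.0, 0.0]
ft_force: [-0.4, -0.3, -0.9]
finger_gap: 0.197
grip_force: 60.0
```

```bash
python3 f.py 3
```

```text
t 10.75 pos [0.4839 0.0156 0.1344] yaw -30.0 F out/toolY/up -0.07 0.12 -0.08 tcp r,phi 0.1355 149.8
```

carry_out(rows=[{"dp": [0.0, 0, 0.07], "spin": 0, "gripper": 1}, {"dp": [0.0, 0, 0.07], "spin": 0, "gripper": 1}, {"dp": [0.0, 0, 0.07], "spin": 0, "gripper": 1}])

```text
clock: 11.12
ee_pos: [0.4839, 0.0156, 0.1336]
orientation: [0.966, -0.259, -0.0, 0.0]
ft_force: [0.6, -1.0, -0.4]
finger_gap: 0.195
grip_force: 60.0
```

```bash
python3 f.py 3
```

```text
t 11.22 pos [0.4839 0.0156 0.1337] yaw -30.0 F out/toolY/up -0.42 0.64 0.23 tcp r,phi 0.1355 149.8
```

carry_out(rows=[{"dp": [0.0, 0, 0.06], "spin": 0, "gripper": 1}, {"dp": [0.0, 0, 0.06], "spin": 0, "gripper": 1}, {"dp": [0.0, 0, 0.06], "spin": 0, "gripper": 1}])

```text
clock: 11.6
ee_pos: [0.4839, 0.0156, 0.133]
orientation: [0.966, -0.259, -0.0, -0.0]
ft_force: [0.3, 0.6, -0.4]
finger_gap: 0.201
grip_force: 60.0
```

```bash
python3 f.py 3
```

```text
t 11.7 pos [0.4839 0.0156 0.1331] yaw -30.0 F out/toolY/up -0.02 -0.24 0.38 tcp r,phi 0.1355 149.8
```

carry_out(rows=[{"dp": [0.0, 0, 0.06], "spin": 0, "gripper": 1}, {"dp": [0.0, 0, 0.06], "spin": 0, "gripper": 1}, {"dp": [0.0, 0, 0.06], "spin": 0, "gripper": 1}])

```text
clock: 12.08
ee_pos: [0.4839, 0.0156, 0.1325]
orientation: [0.966, -0.259, 0.0, 0.0]
ft_force: [-0.3, -0.3, -0.2]
finger_gap: 0.195
grip_force: 60.0
```

```bash
python3 f.py 3
```

```text
t 12.18 pos [0.4839 0.0156 0.1325] yaw -30.0 F out/toolY/up 0.04 0.07 0.94 tcp r,phi 0.1354 149.8
```

carry_out(rows=[{"dp": [0.0, 0, 0.05], "spin": 0, "gripper": 1}, {"dp": [0.0, 0, 0.05], "spin": 0, "gripper": 1}, {"dp": [0.0, 0, 0.05], "spin": 0, "gripper": 1}])

```text
clock: 12.55
ee_pos: [0.4839, 0.0156, 0.132]
orientation: [0.966, -0.259, 0.0, -0.0]
ft_force: [0.3, 0.7, 2.4]
finger_gap: 0.198
grip_force: 60.0
```

```bash
python3 f.py 3
```

```text
t 12.65 pos [0.4839 0.0156 0.132 ] yaw -30.0 F out/toolY/up 0.03 -0.53 3.13 tcp r,phi 0.1354 149.8
```

carry_out(rows=[{"dp": [0.0, 0, -0.03], "spin": 0, "gripper": 1}, {"dp": [0.1, 0, -0.05], "spin": 0, "gripper": 1}, {"dp": [0.25, 0, -0.13], "spin": 0, "gripper": 1}, {"dp": [0.4, 0, -0.24], "spin": 0, "gripper": 1}, {"dp": [0.55, 0, -0.35], "spin": 0, "gripper": 1}, {"dp": [0.65, 0, -0.42], "spin": 0, "gripper": 1}, {"dp": [0.65, 0, -0.42], "spin": 0, "gripper": 1}], squeeze=5)

```text
clock: 13.52
ee_pos: [0.4894, 0.0123, 0.1362]
orientation: [0.966, -0.259, -0.0, 0.0]
ft_force: [-1.4, -0.1, 0.5]
finger_gap: 0.202
grip_force: 5.0
```

```bash
python3 f.py 3; python3 - <<'E'
from h import *
c=cam('wrist');o=arm.get_obs();M=Rot.from_quat(o['orientation']).as_matrix();t=np.array(o['ee_pos']); print(o['torque'])
P=xyz(c);Q=(P-t)@M*1000; np.savez('w5.npz',**{k:np.array(v) for k,v in c.items()})
w4=dict(np.load('w4.npz'))
for n,cc in(('old',w4),('new',c)):
    g=cc['img'].astype(int); s=g[...,0]-g[...,2]; print(n,[ (r,s[r,314:323].mean().round()) for r in range(104,126,2)],[(r,s[r,316:320].mean().round()) for r in range(168,192,2)])
for r in range(112,170,8): print(r,Q[r,314:323][:,[0,2]].mean(0).round(1))
E
```

```text
t 13.62 pos [0.4895 0.0123 0.1362] yaw -30.0 F out/toolY/up 1.29 0.64 0.76 tcp r,phi 0.129 149.8
[ 0.1183242   0.3267249  -0.02610273]
old [(104, np.float64(66.0)), (106, np.float64(59.0)), (108, np.float64(55.0)), (110, np.float64(42.0)), (112, np.float64(39.0)), (114, np.float64(38.0)), (116, np.float64(17.0)), (118, np.float64(14.0)), (120, np.float64(14.0)), (122, np.float64(15.0)), (124, np.float64(18.0))] [(168, np.float64(11.0)), (170, np.float64(11.0)), (172, np.float64(11.0)), (174, np.float64(105.0)), (176, np.float64(126.0)), (178, np.float64(126.0)), (180, np.float64(130.0)), (182, np.float64(106.0)), (184, np.float64(69.0)), (186, np.float64(55.0)), (188, np.float64(32.0)), (190, np.float64(42.0))]
new [(104, np.float64(98.0)), (106, np.float64(98.0)), (108, np.float64(119.0)), (110, np.float64(119.0)), (112, np.float64(119.0)), (114, np.float64(119.0)), (116, np.float64(120.0)), (118, np.float64(79.0)), (120, np.float64(67.0)), (122, np.float64(71.0)), (124, np.float64(71.0))] [(168, np.float64(13.0)), (170, np.float64(14.0)), (172, np.float64(13.0)), (174, np.float64(41.0)), (176, np.float64(130.0)), (178, np.float64(131.0)), (180, np.float64(132.0)), (182, np.float64(134.0)), (184, np.float64(81.0)), (186, np.float64(77.0)), (188, np.float64(42.0)), (190, np.float64(46.0))]
112 [67.7 34.1]
120 [65.1 23.1]
128 [59.7 45.4]
136 [55.  54.3]
144 [49.9 61.8]
152 [46.4 57.4]
160 [43.  53.1]
168 [39.6 49.6]
```

carry_out(rows=[{"dp": [0, 0, 0], "spin": 0, "gripper": 1}, {"dp": [-0.08, 0, 0.05], "spin": 0, "gripper": 1}, {"dp": [-0.08, 0, 0.1], "spin": 0, "gripper": 1}, {"dp": [-0.08, 0, 0.1], "spin": 0, "gripper": 1}], squeeze=60)

```text
clock: 14.18
ee_pos: [0.4888, 0.0127, 0.1351]
orientation: [0.966, -0.259, -0.0, -0.0]
ft_force: [-0.1, 1.2, 0.4]
finger_gap: 0.198
grip_force: 60.0
```

```bash
python3 f.py 3
```

```text
t 14.28 pos [0.4888 0.0127 0.1352] yaw -30.0 F out/toolY/up 0.61 -0.5 0.8 tcp r,phi 0.1298 149.8
```

carry_out(rows=[{"dp": [0, 0, 0.04], "spin": 0, "gripper": 1}, {"dp": [0, 0, 0.06], "spin": 0, "gripper": 1}, {"dp": [0, 0, 0.06], "spin": 0, "gripper": 1}])

```text
clock: 14.65
ee_pos: [0.4887, 0.0128, 0.1346]
orientation: [0.966, -0.259, -0.0, -0.0]
ft_force: [-1.8, 0.6, 2.9]
finger_gap: 0.198
grip_force: 60.0
```

```bash
python3 f.py 3
```

```text
t 14.75 pos [0.4887 0.0128 0.1346] yaw -30.0 F out/toolY/up 2.29 0.04 2.94 tcp r,phi 0.1299 149.8
```

carry_out(rows=[{"dp": [0, 0, 0.04], "spin": 0, "gripper": 1}, {"dp": [0, 0, 0.04], "spin": 0, "gripper": 1}, {"dp": [0, 0, 0.04], "spin": 0, "gripper": 1}])

```text
clock: 15.12
ee_pos: [0.4887, 0.0128, 0.1342]
orientation: [0.966, -0.259, -0.0, -0.0]
ft_force: [-4.4, 2.6, 5.0]
finger_gap: 0.199
grip_force: 60.0
```

```bash
python3 f.py 3
```

```text
t 15.22 pos [0.4887 0.0128 0.1342] yaw -30.0 F out/toolY/up 4.93 -0.22 5.92 tcp r,phi 0.1299 149.8
```

carry_out(rows=[{"dp": [-0.15, 0, -0.15], "spin": 0, "gripper": 1}, {"dp": [-0.14, -0.55, -0.15], "spin": 2.4, "gripper": 1}, {"dp": [-0.14, -0.55, -0.15], "spin": 2.4, "gripper": 1}, {"dp": [-0.05, -0.55, -0.08], "spin": 2.4, "gripper": 1}, {"dp": [0.01, -0.55, -0.02], "spin": 2.4, "gripper": 1}, {"dp": [0.01, -0.55, -0.02], "spin": 2.4, "gripper": 1}])

```text
clock: 15.98
ee_pos: [0.4916, 0.0173, 0.1343]
orientation: [0.96, -0.279, -0.0, 0.0]
ft_force: [-0.4, -0.3, 0.0]
finger_gap: 0.201
grip_force: 60.0
```

```bash
sed -i 's/\[.601,-.0525\]/[.603,-.0527]/' f.py; python3 f.py 3
```

```text
t 16.07 pos [0.4916 0.0174 0.1343] yaw -32.4 F out/toolY/up 0.12 0.62 0.36 tcp r,phi 0.1316 147.8
```

carry_out(rows=[{"dp": [0.03, 0, 0.04], "spin": 0, "gripper": 1}, {"dp": [0.03, 0, 0.04], "spin": 0, "gripper": 1}, {"dp": [0.03, 0, 0.04], "spin": 0, "gripper": 1}])

```text
clock: 16.45
ee_pos: [0.4919, 0.0173, 0.134]
orientation: [0.96, -0.279, 0.0, -0.0]
ft_force: [-0.3, 0.7, -0.7]
finger_gap: 0.195
grip_force: 60.0
```

```bash
python3 f.py 3
```

```text
t 16.55 pos [0.4919 0.0173 0.134 ] yaw -32.4 F out/toolY/up 0.37 -0.1 0.02 tcp r,phi 0.1313 147.8
```

carry_out(rows=[{"dp": [0.02, 0, 0.04], "spin": 0, "gripper": 1}, {"dp": [0.02, 0, 0.04], "spin": 0, "gripper": 1}, {"dp": [0.02, 0, 0.04], "spin": 0, "gripper": 1}])

```text
clock: 16.92
ee_pos: [0.4921, 0.0172, 0.1336]
orientation: [0.96, -0.279, 0.0, -0.0]
ft_force: [-1.3, 1.1, 1.4]
finger_gap: 0.2
grip_force: 60.0
```

carry_out(rows=[{"dp": [0, 0, 0.03], "spin": 0, "gripper": 1}, {"dp": [0, 0, 0.03], "spin": 0, "gripper": 1}, {"dp": [0, 0, 0.03], "spin": 0, "gripper": 1}])

```text
clock: 17.3
ee_pos: [0.4921, 0.0172, 0.1333]
orientation: [0.96, -0.279, 0.0, -0.0]
ft_force: [-1.5, 0.4, 3.0]
finger_gap: 0.201
grip_force: 60.0
```

```bash
python3 f.py 3
```

```text
t 17.4 pos [0.492  0.0172 0.1333] yaw -32.4 F out/toolY/up 2.16 0.24 3.25 tcp r,phi 0.1311 147.8
```

carry_out(rows=[{"dp": [0, 0.14, -0.01], "spin": -0.6, "gripper": 1}, {"dp": [0, 0.29, -0.015], "spin": -1.25, "gripper": 1}, {"dp": [0.01, 0.43, -0.02], "spin": -1.9, "gripper": 1}, {"dp": [0.01, 0.57, -0.03], "spin": -2.5, "gripper": 1}])

```text
clock: 17.9
ee_pos: [0.4893, 0.0128, 0.1337]
orientation: [0.966, -0.258, 0.0, -0.001]
ft_force: [0.4, 7.2, 3.9]
finger_gap: 0.199
grip_force: 60.0
```

```bash
python3 f.py 2
```

```text
t 17.95 pos [0.4891 0.0127 0.1337] yaw -29.8 F out/toolY/up 3.47 -5.59 4.99 tcp r,phi 0.1314 150.1
```

carry_out(rows=[{"dp": [-0.02, 0.14, -0.03], "spin": -0.6, "gripper": 1}, {"dp": [-0.02, 0.29, -0.04], "spin": -1.25, "gripper": 1}, {"dp": [-0.01, 0.43, -0.04], "spin": -1.9, "gripper": 1}, {"dp": [-0.01, 0.57, -0.05], "spin": -2.5, "gripper": 1}])

```text
clock: 18.45
ee_pos: [0.4857, 0.0074, 0.1341]
orientation: [0.972, -0.237, -0.001, 0.0]
ft_force: [-2.2, 4.7, 4.0]
finger_gap: 0.198
grip_force: 60.0
```

```bash
python3 f.py 2
```

```text
t 18.5 pos [0.4857 0.0074 0.1341] yaw -27.4 F out/toolY/up 4.4 -2.99 5.23 tcp r,phi 0.1318 152.9
```

carry_out(rows=[{"dp": [-0.01, 0.16, -0.02], "spin": -0.7, "gripper": 1}, {"dp": [-0.01, 0.33, -0.02], "spin": -1.45, "gripper": 1}, {"dp": [0, 0.5, -0.03], "spin": -2.2, "gripper": 1}, {"dp": [0.01, 0.66, -0.03], "spin": -2.9, "gripper": 1}, {"dp": [0.02, 0.83, -0.035], "spin": -3.6, "gripper": 1}, {"dp": [0.03, 1.0, -0.04], "spin": -4.35, "gripper": 1}, {"dp": [0.04, 1.15, -0.04], "spin": -5, "gripper": 1}])

```text
clock: 19.38
ee_pos: [0.4808, -0.0029, 0.1344]
orientation: [0.981, -0.194, -0.001, -0.0]
ft_force: [-4.8, 3.9, 6.6]
finger_gap: 0.196
grip_force: 60.0
```

```bash
python3 f.py 2
```

```text
t 19.43 pos [ 0.4807 -0.0031  0.1344] yaw -22.4 F out/toolY/up 6.17 -1.06 6.69 tcp r,phi 0.132 157.9
```

carry_out(rows=[{"dp": [-0.04, 0.16, -0.03], "spin": -0.7, "gripper": 1}, {"dp": [-0.04, 0.33, -0.03], "spin": -1.45, "gripper": 1}, {"dp": [-0.03, 0.5, -0.03], "spin": -2.2, "gripper": 1}, {"dp": [-0.03, 0.66, -0.03], "spin": -2.9, "gripper": 1}, {"dp": [-0.02, 0.83, -0.03], "spin": -3.6, "gripper": 1}, {"dp": [-0.01, 1.0, -0.03], "spin": -4.35, "gripper": 1}, {"dp": [0.01, 1.15, -0.03], "spin": -5, "gripper": 1}])

```text
clock: 20.3
ee_pos: [0.4768, -0.0139, 0.1347]
orientation: [0.989, -0.151, -0.0, 0.0]
ft_force: [-3.8, 2.5, 4.6]
finger_gap: 0.197
grip_force: 60.0
```

```bash
python3 f.py 2
```

```text
t 20.35 pos [ 0.4767 -0.0139  0.1347] yaw -17.4 F out/toolY/up 4.52 -1.09 5.37 tcp r,phi 0.1321 162.9
```

carry_out(rows=[{"dp": [-0.01, 0.16, 0], "spin": -0.7, "gripper": 1}, {"dp": [-0.01, 0.33, 0], "spin": -1.45, "gripper": 1}, {"dp": [0, 0.5, 0], "spin": -2.2, "gripper": 1}, {"dp": [0, 0.66, 0.01], "spin": -2.9, "gripper": 1}, {"dp": [0.01, 0.83, 0.01], "spin": -3.6, "gripper": 1}, {"dp": [0.02, 1.0, 0.02], "spin": -4.35, "gripper": 1}, {"dp": [0.035, 1.15, 0.03], "spin": -5, "gripper": 1}])

```text
clock: 21.22
ee_pos: [0.4737, -0.0249, 0.1345]
orientation: [0.994, -0.108, -0.0, -0.0]
ft_force: [-4.0, 2.0, 4.2]
finger_gap: 0.199
grip_force: 60.0
```

```bash
python3 f.py 2
```

```text
t 21.27 pos [ 0.4737 -0.0249  0.1345] yaw -12.4 F out/toolY/up 4.14 -0.95 4.52 tcp r,phi 0.1323 167.9
```

carry_out(rows=[{"dp": [0, 0.16, 0.005], "spin": -0.7, "gripper": 1}, {"dp": [-0.005, 0.33, 0.01], "spin": -1.45, "gripper": 1}, {"dp": [0, 0.5, 0.02], "spin": -2.2, "gripper": 1}, {"dp": [0.005, 0.66, 0.03], "spin": -2.9, "gripper": 1}, {"dp": [0.015, 0.83, 0.035], "spin": -3.6, "gripper": 1}, {"dp": [0.025, 1.0, 0.045], "spin": -4.35, "gripper": 1}, {"dp": [0.04, 1.15, 0.05], "spin": -5, "gripper": 1}])

```text
clock: 22.15
ee_pos: [0.4716, -0.0361, 0.1339]
orientation: [0.998, -0.064, -0.0, -0.0]
ft_force: [-4.0, 1.8, 2.9]
finger_gap: 0.197
grip_force: 60.0
```

```bash
python3 f.py 2
```

```text
t 22.2 pos [ 0.4716 -0.0362  0.1339] yaw -7.4 F out/toolY/up 4.24 -1.18 3.53 tcp r,phi 0.1324 172.9
```

carry_out(rows=[{"dp": [0, 0.16, 0.015], "spin": -0.7, "gripper": 1}, {"dp": [-0.005, 0.33, 0.03], "spin": -1.45, "gripper": 1}, {"dp": [0, 0.5, 0.04], "spin": -2.2, "gripper": 1}, {"dp": [0.005, 0.66, 0.05], "spin": -2.9, "gripper": 1}, {"dp": [0.01, 0.83, 0.065], "spin": -3.6, "gripper": 1}, {"dp": [0.02, 1.0, 0.08], "spin": -4.35, "gripper": 1}, {"dp": [0.035, 1.15, 0.09], "spin": -5, "gripper": 1}])

```text
clock: 23.08
ee_pos: [0.4705, -0.0475, 0.1331]
orientation: [1.0, -0.021, -0.0, -0.0]
ft_force: [-3.9, 1.5, 3.7]
finger_gap: 0.201
grip_force: 60.0
```

```bash
python3 f.py 2
```

```text
t 23.12 pos [ 0.4705 -0.0477  0.1331] yaw -2.4 F out/toolY/up 4.05 -1.94 5.11 tcp r,phi 0.1326 177.8
```

carry_out(rows=[{"dp": [0, 0.16, 0.012], "spin": -0.7, "gripper": 1}, {"dp": [-0.005, 0.33, 0.025], "spin": -1.45, "gripper": 1}, {"dp": [0, 0.5, 0.035], "spin": -2.2, "gripper": 1}, {"dp": [0.005, 0.66, 0.05], "spin": -2.9, "gripper": 1}, {"dp": [0.01, 0.83, 0.06], "spin": -3.6, "gripper": 1}, {"dp": [0.02, 1.0, 0.07], "spin": -4.35, "gripper": 1}, {"dp": [0.035, 1.15, 0.085], "spin": -5, "gripper": 1}])

```text
clock: 24.0
ee_pos: [0.4704, -0.0591, 0.1322]
orientation: [1.0, 0.023, -0.0, 0.0]
ft_force: [-2.6, 0.3, 1.6]
finger_gap: 0.203
grip_force: 60.0
```

```bash
python3 f.py 2
```

```text
t 24.05 pos [ 0.4705 -0.0593  0.1322] yaw 2.6 F out/toolY/up 3.09 0.31 2.69 tcp r,phi 0.1326 182.9
```

carry_out(rows=[{"dp": [0, 0.16, 0.03], "spin": -0.7, "gripper": 1}, {"dp": [0.005, 0.33, 0.05], "spin": -1.45, "gripper": 1}, {"dp": [0.01, 0.5, 0.07], "spin": -2.2, "gripper": 1}, {"dp": [0.015, 0.66, 0.085], "spin": -2.9, "gripper": 1}, {"dp": [0.025, 0.83, 0.1], "spin": -3.6, "gripper": 1}, {"dp": [0.035, 1.0, 0.11], "spin": -4.35, "gripper": 1}, {"dp": [0.045, 1.15, 0.12], "spin": -5, "gripper": 1}])

```text
clock: 24.92
ee_pos: [0.4712, -0.0704, 0.1312]
orientation: [0.998, 0.067, -0.0, -0.0]
ft_force: [-4.7, 2.4, 6.4]
finger_gap: 0.196
grip_force: 60.0
```

```bash
python3 f.py 2
```

```text
t 24.98 pos [ 0.4712 -0.0706  0.1312] yaw 7.7 F out/toolY/up 4.39 -2.45 7.03 tcp r,phi 0.133 187.7
```

carry_out(rows=[{"dp": [0, 0.16, -0.01], "spin": -0.7, "gripper": 1}, {"dp": [-0.005, 0.33, 0], "spin": -1.45, "gripper": 1}, {"dp": [0, 0.5, 0.01], "spin": -2.2, "gripper": 1}, {"dp": [0.005, 0.66, 0.015], "spin": -2.9, "gripper": 1}, {"dp": [0.015, 0.83, 0.02], "spin": -3.6, "gripper": 1}, {"dp": [0.025, 1.0, 0.025], "spin": -4.35, "gripper": 1}, {"dp": [0.04, 1.15, 0.025], "spin": -5, "gripper": 1}])

```text
clock: 25.85
ee_pos: [0.4732, -0.0818, 0.1307]
orientation: [0.994, 0.11, -0.0, -0.0]
ft_force: [-5.2, 1.2, 4.9]
finger_gap: 0.198
grip_force: 60.0
```

```bash
python3 f.py 2
```

```text
t 25.9 pos [ 0.4732 -0.082   0.1307] yaw 12.6 F out/toolY/up 4.66 -2.19 5.56 tcp r,phi 0.133 192.7
```

carry_out(rows=[{"dp": [-0.005, 0.16, 0], "spin": -0.7, "gripper": 1}, {"dp": [-0.01, 0.33, 0], "spin": -1.45, "gripper": 1}, {"dp": [-0.005, 0.5, -0.005], "spin": -2.2, "gripper": 1}, {"dp": [0, 0.66, -0.01], "spin": -2.9, "gripper": 1}, {"dp": [0.01, 0.83, -0.015], "spin": -3.6, "gripper": 1}, {"dp": [0.02, 1.0, -0.02], "spin": -4.35, "gripper": 1}, {"dp": [0.035, 1.15, -0.025], "spin": -5, "gripper": 1}])

```text
clock: 26.78
ee_pos: [0.4762, -0.0931, 0.131]
orientation: [0.988, 0.153, 0.0, 0.0]
ft_force: [-2.6, 0.1, 1.8]
finger_gap: 0.198
grip_force: 60.0
```

```bash
python3 f.py 2
```

```text
t 26.82 pos [ 0.4763 -0.0933  0.131 ] yaw 17.6 F out/toolY/up 2.26 -0.77 2.67 tcp r,phi 0.133 197.8
```

carry_out(rows=[{"dp": [0.015, 0.16, 0.015], "spin": -0.7, "gripper": 1}, {"dp": [0.015, 0.33, 0.015], "spin": -1.45, "gripper": 1}, {"dp": [0.02, 0.5, 0.01], "spin": -2.2, "gripper": 1}, {"dp": [0.025, 0.66, 0.005], "spin": -2.9, "gripper": 1}, {"dp": [0.035, 0.83, 0], "spin": -3.6, "gripper": 1}, {"dp": [0.045, 1.0, -0.005], "spin": -4.35, "gripper": 1}, {"dp": [0.055, 1.15, -0.015], "spin": -5, "gripper": 1}])

```text
clock: 27.7
ee_pos: [0.4801, -0.1038, 0.1311]
orientation: [0.981, 0.196, -0.0, -0.0]
ft_force: [-3.9, 1.3, 2.1]
finger_gap: 0.195
grip_force: 60.0
```

```bash
python3 f.py 2
```

```text
t 27.75 pos [ 0.4802 -0.104   0.1312] yaw 22.6 F out/toolY/up 3.0 -2.16 2.74 tcp r,phi 0.133 202.7
```

carry_out(rows=[{"dp": [0.005, 0.16, 0], "spin": -0.7, "gripper": 1}, {"dp": [0.01, 0.33, -0.005], "spin": -1.45, "gripper": 1}, {"dp": [0.015, 0.5, -0.015], "spin": -2.2, "gripper": 1}, {"dp": [0.02, 0.66, -0.025], "spin": -2.9, "gripper": 1}, {"dp": [0.03, 0.83, -0.035], "spin": -3.6, "gripper": 1}, {"dp": [0.04, 1.0, -0.045], "spin": -4.35, "gripper": 1}, {"dp": [0.05, 1.15, -0.055], "spin": -5, "gripper": 1}])

```text
clock: 28.62
ee_pos: [0.485, -0.1142, 0.1317]
orientation: [0.971, 0.239, -0.0, -0.0]
ft_force: [-4.0, 1.5, 3.8]
finger_gap: 0.202
grip_force: 60.0
```

```bash
python3 f.py 2
```

```text
t 28.68 pos [ 0.4851 -0.1144  0.1317] yaw 27.6 F out/toolY/up 3.59 -2.95 4.85 tcp r,phi 0.1331 207.6
```

carry_out(rows=[{"dp": [0, 0.16, -0.01], "spin": -0.7, "gripper": 1}, {"dp": [0.005, 0.33, -0.025], "spin": -1.45, "gripper": 1}, {"dp": [0.01, 0.5, -0.035], "spin": -2.2, "gripper": 1}, {"dp": [0.015, 0.66, -0.045], "spin": -2.9, "gripper": 1}, {"dp": [0.025, 0.83, -0.06], "spin": -3.6, "gripper": 1}, {"dp": [0.035, 1.0, -0.07], "spin": -4.35, "gripper": 1}, {"dp": [0.05, 1.15, -0.085], "spin": -5, "gripper": 1}])

```text
clock: 29.55
ee_pos: [0.4907, -0.1241, 0.1325]
orientation: [0.96, 0.281, -0.0, -0.0]
ft_force: [-5.2, 0.7, 4.0]
finger_gap: 0.194
grip_force: 60.0
```

```bash
python3 f.py 2
```

```text
t 29.6 pos [ 0.4908 -0.1243  0.1325] yaw 32.6 F out/toolY/up 3.9 -3.26 4.62 tcp r,phi 0.1331 212.5
```

carry_out(rows=[{"dp": [0, 0.16, -0.015], "spin": -0.7, "gripper": 1}, {"dp": [0.005, 0.33, -0.03], "spin": -1.45, "gripper": 1}, {"dp": [0.01, 0.5, -0.045], "spin": -2.2, "gripper": 1}, {"dp": [0.015, 0.66, -0.065], "spin": -2.9, "gripper": 1}, {"dp": [0.025, 0.83, -0.08], "spin": -3.6, "gripper": 1}, {"dp": [0.035, 1.0, -0.1], "spin": -4.35, "gripper": 1}, {"dp": [0.05, 1.15, -0.115], "spin": -5, "gripper": 1}])

```text
clock: 30.48
ee_pos: [0.4974, -0.1337, 0.1337]
orientation: [0.947, 0.322, -0.0, -0.0]
ft_force: [-3.9, 0.3, 3.5]
finger_gap: 0.197
grip_force: 60.0
```

```bash
python3 f.py 2
```

```text
t 30.52 pos [ 0.4975 -0.1338  0.1337] yaw 37.6 F out/toolY/up 2.85 -2.77 4.59 tcp r,phi 0.1331 217.6
```

carry_out(rows=[{"dp": [0.005, 0.16, -0.015], "spin": -0.7, "gripper": 1}, {"dp": [0.01, 0.33, -0.03], "spin": -1.45, "gripper": 1}, {"dp": [0.015, 0.5, -0.045], "spin": -2.2, "gripper": 1}, {"dp": [0.025, 0.66, -0.065], "spin": -2.9, "gripper": 1}, {"dp": [0.035, 0.83, -0.08], "spin": -3.6, "gripper": 1}, {"dp": [0.045, 1.0, -0.095], "spin": -4.35, "gripper": 1}, {"dp": [0.06, 1.15, -0.11], "spin": -5, "gripper": 1}])

```text
clock: 31.4
ee_pos: [0.505, -0.1425, 0.1348]
orientation: [0.932, 0.363, -0.0, 0.0]
ft_force: [-4.2, -1.7, 2.6]
finger_gap: 0.198
grip_force: 60.0
```

```bash
python3 f.py 2
```

```text
t 31.45 pos [ 0.5052 -0.1426  0.1348] yaw 42.6 F out/toolY/up 4.18 -1.63 3.74 tcp r,phi 0.1329 222.6
```

carry_out(rows=[{"dp": [0, 0.16, -0.01], "spin": -0.7, "gripper": 1}, {"dp": [0.005, 0.33, -0.025], "spin": -1.45, "gripper": 1}, {"dp": [0.01, 0.5, -0.035], "spin": -2.2, "gripper": 1}, {"dp": [0.015, 0.66, -0.045], "spin": -2.9, "gripper": 1}, {"dp": [0.025, 0.83, -0.05], "spin": -3.6, "gripper": 1}, {"dp": [0.035, 1.0, -0.055], "spin": -4.35, "gripper": 1}, {"dp": [0.05, 1.15, -0.065], "spin": -5, "gripper": 1}])

```text
clock: 32.33
ee_pos: [0.513, -0.1504, 0.1354]
orientation: [0.915, 0.404, -0.0, -0.0]
ft_force: [-4.2, -0.9, 2.5]
finger_gap: 0.199
grip_force: 60.0
```

```bash
python3 f.py 2
```

```text
t 32.38 pos [ 0.5132 -0.1506  0.1355] yaw 47.6 F out/toolY/up 3.83 -2.48 2.99 tcp r,phi 0.1329 227.5
```

carry_out(rows=[{"dp": [0, 0.16, -0.005], "spin": -0.7, "gripper": 1}, {"dp": [0.005, 0.33, -0.015], "spin": -1.45, "gripper": 1}, {"dp": [0.01, 0.5, -0.02], "spin": -2.2, "gripper": 1}, {"dp": [0.015, 0.66, -0.025], "spin": -2.9, "gripper": 1}, {"dp": [0.025, 0.83, -0.035], "spin": -3.6, "gripper": 1}, {"dp": [0.035, 1.0, -0.04], "spin": -4.35, "gripper": 1}, {"dp": [0.05, 1.15, -0.045], "spin": -5, "gripper": 1}, {"dp": [0.06, 1.27, -0.05], "spin": -5.5, "gripper": 1}])

```text
clock: 33.38
ee_pos: [0.5231, -0.1586, 0.1359]
orientation: [0.895, 0.447, 0.0, 0.0]
ft_force: [-1.0, -0.7, 1.4]
finger_gap: 0.2
grip_force: 60.0
```

```bash
python3 f.py 2
```

```text
t 33.42 pos [ 0.5232 -0.1587  0.1358] yaw 53.1 F out/toolY/up 1.55 0.08 1.32 tcp r,phi 0.1327 233.0
```

carry_out(rows=[{"dp": [-0.6, 0, -0.5], "spin": 0, "gripper": 1}, {"dp": [-1.2, 0, -1.2], "spin": 0, "gripper": 1}, {"dp": [-1.5, 0, -4], "spin": 0, "gripper": 1}, {"dp": [-1.5, 0, -8], "spin": 0, "gripper": 1}, {"dp": [-1.5, 0, -12], "spin": 0, "gripper": 1}, {"dp": [-1.5, 0, -14], "spin": 0, "gripper": 1}, {"dp": [-1.5, 0, -14], "spin": 0, "gripper": 1}, {"dp": [-1.5, 0, -14], "spin": 0, "gripper": 1}])

```text
clock: 34.42
ee_pos: [0.5134, -0.1705, 0.275]
orientation: [0.895, 0.447, -0.0, -0.001]
ft_force: [-0.5, 0.6, -0.9]
finger_gap: 0.196
grip_force: 60.0
```

```bash
python3 f.py 3; python3 - <<'E'
from h import *
c=cam('wrist');o=arm.get_obs();M=Rot.from_quat(o['orientation']).as_matrix();t=np.array(o['ee_pos'])
P=xyz(c);Q=(P-t)@M*1000; np.savez('w6.npz',**{k:np.array(v) for k,v in c.items()})
for r in list(range(100,128,2))+list(range(130,180,10)):
    w=(P[r,:,2]>.165)&(np.arange(640)>300)&(np.arange(640)<340)&(Q[r,:,2]>30)
    print(r,(np.where(w)[0][[0,-1]],Q[r][w].mean(0).round(1)) if w.any() else '-')
H=c['hand_eye'];K=c['camera_matrix']; print(K.round(1).tolist())
# lid check
Z=P[...,2]
E
```

```text
t 34.52 pos [ 0.5135 -0.1705  0.2748] yaw 53.1 F out/toolY/up -0.12 -0.56 -0.0 tcp r,phi 0.1479 232.8
100 -
102 -
104 -
106 -
108 -
110 -
112 -
114 -
116 -
118 (array([314, 321]), array([62.7, -0.3, 75.1]))
120 (array([313, 322]), array([61.7, -0.3, 74.3]))
122 (array([313, 322]), array([60.7, -0.3, 74.1]))
124 (array([313, 322]), array([59.7, -0.3, 72.8]))
126 (array([313, 321]), array([58.7, -0.6, 71.7]))
130 (array([313, 322]), array([56.8, -0.3, 69.7]))
140 (array([312, 322]), array([52.2, -0.5, 64. ]))
150 (array([312, 323]), array([47.6, -0.3, 59. ]))
160 (array([312, 324]), array([43.3,  0. , 53.9]))
170 (array([311, 324]), array([39.1, -0.2, 49.3]))
[[358.6, 0.0, 317.8], [0.0, 358.6, 202.0], [0.0, 0.0, 1.0]]
```

carry_out(rows=[{"dp": [3.8, -3.2, 0], "spin": -6, "gripper": 1}, {"dp": [7.6, -6.4, 0], "spin": -13, "gripper": 1}, {"dp": [11.4, -9.6, 0], "spin": -20, "gripper": 1}, {"dp": [15.2, -12.8, 0], "spin": -27, "gripper": 1}, {"dp": [19.0, -16.0, 0], "spin": -34, "gripper": 1}, {"dp": [22.8, -19.3, 1], "spin": -41, "gripper": 1}, {"dp": [26.4, -22.4, 3], "spin": -47.3, "gripper": 1}, {"dp": [26.4, -22.4, 5.5], "spin": -47.3, "gripper": 1}])

```text
clock: 35.58
ee_pos: [0.4927, 0.1778, 0.22]
orientation: [0.638, 0.77, 0.0, -0.0]
ft_force: [0.1, -1.1, -0.9]
finger_gap: 0.196
grip_force: 60.0
```

carry_out(rows=[{"dp": [0, 0, 2], "spin": 0, "gripper": 1}, {"dp": [0, 0, 4], "spin": 0, "gripper": 1}, {"dp": [0, 0, 6], "spin": 0, "gripper": 1}, {"dp": [0, 0, 6], "spin": 0, "gripper": 1}, {"dp": [0, 0, 6], "spin": 0, "gripper": 1}])

```text
clock: 36.2
ee_pos: [0.4936, 0.1751, 0.1614]
orientation: [0.64, 0.768, 0.0, 0.0]
ft_force: [-1.0, 0.6, -0.4]
finger_gap: 0.199
grip_force: 60.0
```

```bash
python3 f.py 3; python3 - <<'E'
from h import *
c=cam('wrist');np.savez('w7.npz',**{k:np.array(v) for k,v in c.items()})
im=c['img'][60:210,220:420]; cv2.imwrite('pics/w7.png',cv2.resize(im,(800,600),interpolation=cv2.INTER_CUBIC)[...,::-1])
# expected pixel of hole mouth
for h in([.4794,.2477,.06],):
    p=c['R']@np.array(h)+c['t'];q=c['camera_matrix']@p;q=q[:2]/q[2];print(q,(q-[220,60])*4)
E
```

```text
t 36.3 pos [0.4937 0.1751 0.1617] yaw 100.4 F out/toolY/up -0.2 -0.31 0.36 tcp r,phi 0.2526 115.6
[315.32151336  95.81147105] [381.28605343 143.24588421]
```

View pics/w7.png

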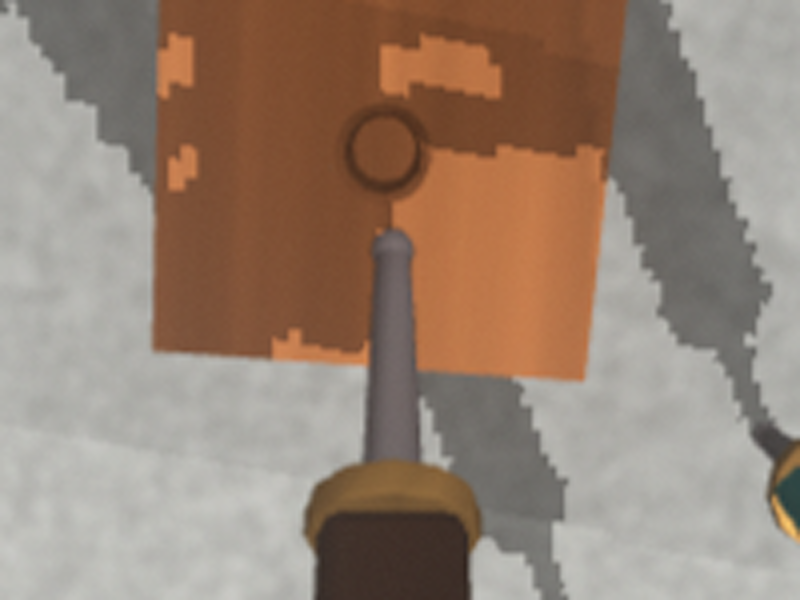

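```bash
python3 - <<'E'
from h import *
c=dict(np.load('w7.npz'));o=arm.get_obs();M=Rot.from_quat(o['orientation']).as_matrix();t=np.array(o['ee_pos'])
f=lambda x,y:(220+(x+.5)/4-.5,60+(y+.5)/4-.5)
h=onz(c,*f(386,149),.06);print('hole',h,M.T@(h-t)*1000)
b=onz(c,*f(392,241),t[2]-.077);print('ball',b,M.T@(b-t)*1000)
E
```

```text
hole [0.47999631 0.24717498 0.06      ] [ 73.37889467  -0.57430384 101.63790159]
ball [0.48301922 0.23561971 0.08464466] [61.46612101  0.35037021 76.99541164]
```

carry_out(rows=[{"dp": [0.4, -0.09, 1.3], "spin": 0, "gripper": 1}, {"dp": [0.85, -0.09, 2.16], "spin": 0, "gripper": 1}, {"dp": [0.85, -0.09, 2.16], "spin": 0, "gripper": 1}, {"dp": [1.05, -0.09, 2.56], "spin": 0, "gripper": 1}, {"dp": [1.25, -0.09, 2.86], "spin": 0, "gripper": 1}, {"dp": [1.4, -0.09, 3.0], "spin": 0, "gripper": 1}, {"dp": [1.4, -0.09, 3.0], "spin": 0, "gripper": 1}], squeeze=20)

```text
clock: 37.22
ee_pos: [0.49, 0.1888, 0.1309]
orientation: [0.64, 0.768, -0.0, -0.0]
ft_force: [0.5, 0.6, -0.7]
finger_gap: 0.202
grip_force: 20.0
```

```bash
python3 f.py 3
```

```text
t 37.33 pos [0.49   0.1887 0.131 ] yaw 100.4 F out/toolY/up 0.2 0.55 -0.06 tcp r,phi 0.2665 115.1
```

carry_out(rows=[{"dp": [0.3, 0, -0.2], "spin": 0, "gripper": 1}, {"dp": [1.2, 0, -0.76], "spin": 0, "gripper": 1}, {"dp": [2.45, 0, -1.3], "spin": 0, "gripper": 1}, {"dp": [3.8, 0, -1.7], "spin": 0, "gripper": 1}, {"dp": [5.0, 0, -1.95], "spin": 0, "gripper": 1}, {"dp": [6.2, 0, -2.0], "spin": 0, "gripper": 1}, {"dp": [6.6, 0, -2.0], "spin": 0, "gripper": 1}, {"dp": [6.6, 0, -2.0], "spin": 0, "gripper": 1}], squeeze=6)

```text
clock: 38.33
ee_pos: [0.4779, 0.2539, 0.1507]
orientation: [0.64, 0.768, -0.0, -0.0]
ft_force: [0.5, 0.7, -0.0]
finger_gap: 0.207
grip_force: 6.0
```

```bash
python3 f.py 3; python3 - <<'E'
from h import *
c=cam('wrist');o=arm.get_obs();M=Rot.from_quat(o['orientation']).as_matrix();t=np.array(o['ee_pos'])
np.savez('w8.npz',**{k:np.array(v) for k,v in c.items()})
save(c,'w8'); c=cam('scene')
im=c['img'][190:310,380:540]; cv2.imwrite('pics/s4.png',cv2.resize(im,(800,600),interpolation=cv2.INTER_CUBIC)[...,::-1])
E
```

```text
t 38.42 pos [0.478  0.2535 0.1508] yaw 100.4 F out/toolY/up -0.4 0.3 0.21 tcp r,phi 0.3307 112.2
```

View pics/s4.png

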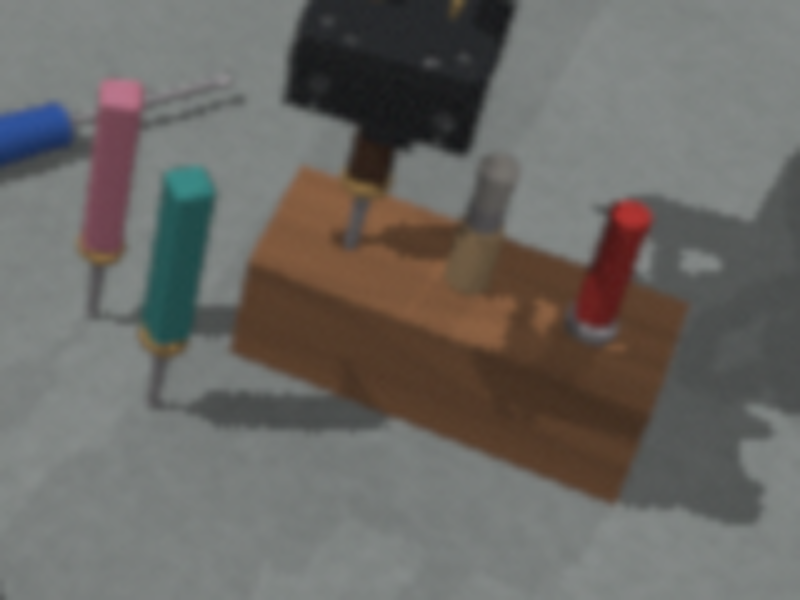

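carry_out(rows=[{"dp": [-0.3, 0, 0.3], "spin": 0, "gripper": 1}, {"dp": [-0.35, 0, 1.1], "spin": 0, "gripper": 1}, {"dp": [-0.35, 0, 1.9], "spin": 0, "gripper": 1}, {"dp": [-0.35, 0, 2.7], "spin": 0, "gripper": 1}, {"dp": [-0.35, 0, 3.3], "spin": 0, "gripper": 1}, {"dp": [-0.35, 0, 3.4], "spin": 0, "gripper": 1}, {"dp": [-0.35, 0, 3.4], "spin": 0, "gripper": 1}])

```text
clock: 39.4
ee_pos: [0.4788, 0.2502, 0.117]
orientation: [0.64, 0.768, 0.0, 0.0]
ft_force: [-0.3, 0.3, -0.3]
finger_gap: 0.203
grip_force: 6.0
```

```bash
python3 f.py 3
```

```text
t 39.5 pos [0.4788 0.2502 0.1172] yaw 100.4 F out/toolY/up 0.15 0.02 0.18 tcp r,phi 0.3274 112.3
```

Nothing resists the tool, so I lower the last bit, release and retreat upward.

carry_out(rows=[{"dp": [0, 0, 0.15], "spin": 0, "gripper": 1}, {"dp": [0, 0, 0.15], "spin": 0, "gripper": 1}, {"dp": [0, 0, 0.15], "spin": 0, "gripper": 2.4}, {"dp": [0, 0, 0.15], "spin": 0, "gripper": 4}, {"dp": [0, 0, 0.15], "spin": 0, "gripper": 5}, {"dp": [0, 0, 0.15], "spin": 0, "gripper": 5}])

```text
clock: 40.25
ee_pos: [0.4787, 0.2501, 0.1154]
orientation: [0.64, 0.768, -0.0, -0.0]
ft_force: [-0.5, 0.7, -0.0]
finger_gap: 0.564
grip_force: 0.0
```

carry_out(rows=[{"dp": [0, 0, -2], "spin": 0, "gripper": 5}, {"dp": [0, 0, -5], "spin": 0, "gripper": 5}, {"dp": [0, 0, -9], "spin": 0, "gripper": 5}, {"dp": [0, 0, -13], "spin": 0, "gripper": 5}, {"dp": [0, 0, -15], "spin": 0, "gripper": 5}, {"dp": [0, 0, -15], "spin": 0, "gripper": 5}])

```text
clock: 41.0
ee_pos: [0.479, 0.2502, 0.2665]
orientation: [0.64, 0.768, 0.001, 0.001]
ft_force: [-0.0, 0.0, -0.5]
finger_gap: 0.569
grip_force: 0.0
```

```bash
python3 f.py 3; python3 - <<'E'
from h import *
c=cam('wrist'); P=xyz(c); v,u=np.mgrid[:400,:640]
t=(abs(P[...,2]-.1535)<.007)&(u>270)&(u<370)&(v>140)&(v<260); print('handle top',t.sum(),P[t].mean(0).round(4),P[t][:,2].max())
for n in('top','scene'):
    a=dict(np.load(f'{n}.npz'))['img'].astype(int); b=cam(n); d=abs(b['img'].astype(int)-a).sum(2); print(n,(d>90).sum())
    if n=='top':
        from scipy.optimize import least_squares
        Q=xyz(b);B=(u>280)&(u<370)&(v>150)&(v<240); cn,_=cv2.findContours((B&(Q[...,2]>.045)).astype(np.uint8),0,1);k=max(cn,key=cv2.contourArea)[:,0]
        q=np.array([onz(b,x,y,.056)[:2] for x,y in k]); print(least_squares(lambda s:np.hypot(*(q-s[:2]).T)-s[2],[.6,-.05,.1],loss='soft_l1',f_scale=.001).x)
    else: save(b,'s5')
E
```

```text
t 41.1 pos [0.4784 0.25   0.2644] yaw 100.4 F out/toolY/up -0.11 0.29 0.49 tcp r,phi 0.3274 112.4
handle top 629 [0.4798 0.2471 0.1524] 0.15510526036841538
top 14884
[ 0.60077319 -0.05207174  0.09848511]
scene 20550
```

View pics/s5.png

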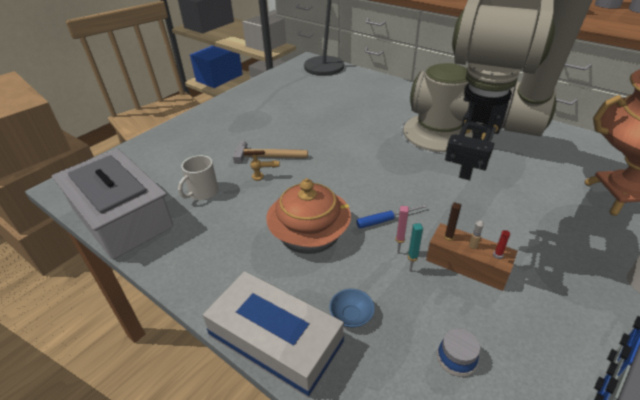

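The burnisher stands fully seated in its hole at pixel (454,220), its top at the original height. The lid centre is unmoved to within 0.1 mm, and everything else looks as it did at the start.

```bash
python3 -c "
from plant import arm
print(arm.sign_off())"
```

```text
the job is handed in; nothing more can be done
None
```

The job is handed in: I rubbed the bead from the yellow to the blue tape with the handle leaning about 38–40° (you asked for about 35°), at readings of mostly 4–8 N, up to about 9 N and easing to about 2 N at the blue-tape end. The burnisher is back in its hole, and the lid and everything else are where they were.

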